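# Lay the rum bottle in its sloping cradle

## Task

Lift the stout cork-stoppered rum bottle out of the three-bottle crate and stand it upright on the bare sideboard, letting go so that you can change your hold. Then take it by the body and lay it gently in the sloping teak bottle cradle, its base down against the foot board and its neck resting in the V-notch of the tall post, and let go. Leave the other two bottles, the opener and the ice scoop where they are.

Things in the scene. Friction and masses are not known exactly. Their poses are not given: they have to be found in the camera images.
- rum: the rum bottle: stout, round, amber, cork-stoppered, 150 mm tall, 0.3 to 0.5 kg. Body 58 mm in diameter up to 98 mm, shoulder to 112, neck 26 mm in diameter to 132, firm cork 29 mm in diameter to 150; centre of mass near 54 mm. The stoutest bottle in the crate and the only one with a cork. Origin: centre of its base; z towards the cork. Starts upright in any of the three compartments
- rum_neck (a point): point on the rum bottle's axis at the middle of its neck, 121 mm from the base
- crate: fixed open wooden crate, 262 mm long (x) by 96 mm wide (y); origin: centre of its underside. Walls and dividers 100 mm high, end boards 120 mm, floor 10 mm thick. Three compartments 76 by 76 mm in a row, centres at x = -82, 0 and 82 mm, a bottle in each, up to 9 mm off centre
- cradle: fixed teak rest, plank 230 by 92 by 12 mm; origin: centre of its underside; x level, the way the laid bottle's neck points. The bottle slopes up 25 degrees to +x: body on a 90 degree V-saddle (12 mm thick, 80 wide, centred 20 mm from the base, arms to 8 mm below the axis), neck in a V-notch (10 thick, 52 wide); between them the body is free on both sides for fingers
- cradle_foot (a point): where the centre of the seated bottle's base belongs: 66 mm behind the cradle's origin (-x), 60 mm above the sideboard. The foot board's face lies 1 mm beyond it, square to the sloping bottle, and rises 8 mm above the bottle's axis
- cradle_neck (a point): where the middle of the seated bottle's neck belongs: 121 mm from cradle_foot up the 25 degree slope, about 111 mm above the sideboard; the notch's arms rise to about this height
- mixer: slim round amber bottle with a steel cap in the crate, 42 mm in diameter, 147 mm tall; origin: centre of its base. Not to be moved
- flask: square-bodied amber bottle with a black cap in the crate, 48 by 48 mm, 118 mm tall; origin: centre of its base. Not to be moved
- opener: aluminium bottle opener lying flat, 130 mm long along its x axis (from -70 to +60 mm), 36 mm wide, 5 mm high. Not to be moved
- scoop: red plastic ice scoop lying flat: bowl 62 mm wide and 36 mm high from x = 0 to +93 mm, round handle to x = -115 mm. Not to be moved
Not all that is in view belongs to the job. Leave any turquoise look-alike of the rum alone. What is shaped like the cradle but purple is not meant.

How it is judged (in metres and radians):
On the way:
1. the rum bottle stands upright on the sideboard itself, out of the crate, and is let go (height (world z) of rum below 0.005 m and angle between rum's own z axis and vertical below 0.1 rad and contact force between the fingers and rum below 0.1 N and linear speed of rum below 0.05 m/s), for 0.2 s.
At the end, for the whole second after the job is handed in: the rum bottle lies at rest in the cradle, released: the centre of its base within 14 mm of cradle_foot and the middle of its neck within 14 mm of cradle_neck (so it lies sloping, base at the foot board, neck in the notch) (distance between rum and cradle_foot below 0.014 m and distance between rum_neck and cradle_neck below 0.014 m and contact force between the fingers and rum below 0.1 N and linear speed of rum below 0.02 m/s and angular speed of rum below 0.2 rad/s); the robot touches nothing.
It fails at once if another bottle, the opener or the scoop is moved by more than 30 mm (distance of any of mixer, flask, opener, scoop from where it was at the start of the episode above 0.03 m).
It fails at once if the bottle is banged down on the cradle (more than 60 N) (contact force between rum and cradle above 60 N).
It also fails if it takes over 58 s, if anything falls off the work surface, if the arm or the gripper's body presses on something with over 40 N, if the wrist force passes 120 N, or if a joint passes its speed limit or range.

## Robot

A 6-joint arm with a two-finger parallel gripper is mounted at the origin on the work surface. World frame = base frame: x ahead of the robot, y to its left, z up, the work surface at z = 0. Lengths are in m, angles in degrees, forces in N, time in s.
With the tool pointing down it reaches from about 0.25 to 0.725 m from the base axis. Payload 9.7 kg.
Tool frame: the origin (TCP) lies where the fingers leave the gripper's body, on its centre line; the fingertips stand 73 mm ahead of it and the grasp point (between the pads) lies 54 mm ahead of it; y points along the fingers, x is the direction in which the jaws open and shut, and the axes are right-handed (so a half turn about y gives the same grasp; the last joint's range is limited). The gripper opens to 85 mm and grips with 20 to 120 N. Pads are 22 mm wide; open, the fingers measure 114 mm over their backs; the gripper's body (76 mm by 85 mm) begins 54 mm behind the grasp point. The pads swing forward as they close: fully open they stand 13 mm farther back than shut.
Start: joints at [-67.036, 4.979, 10.078, 95.1, 0, 90], TCP at [0.215, -0.506, 0.304] pointing down, gripper open.
Joint ranges: [-179.16, 179.16], [-48.56, 103.87], [-65.8, 70.77], [-126.05, 130.52], [-82.76, 87.17], [-180, 180]. Speed limits (degrees/s): [127.2, 127.2, 147.25, 180, 180, 180].

## Interface

Orientations are given as [roll, pitch, yaw] about the fixed x, y, z axes, in that order (R = Rz(yaw) Ry(pitch) Rx(roll)).
In Python, from workcell import sensors, imaging, bot, models gives the robot as it stands.
- The arm moves only by the tool arm_command, never from a script. Its argument "rows" is one flat list of numbers, 7 for each row, row after row: the shift along the tool's x, y, z in cm, then the turn, a rotation vector about the tool's x, y, z in degrees, then the gripper's target within -1 to 1 (fully open at 1, half-way at 0, shut at -1). A call has 1 to 12 rows; each row is the pose to reach, as a shift and turn from the pose commanded when the call began, along the tool's axes at that moment; what a row does not reach only later rows make up. A row lasts 1/12 s, in which the tool goes at most 41.7 mm and 7.16 degrees, less where a joint would pass 70% of its speed; a pose out of reach is approached as far as the arm can. A call with a gripper value outside its range is refused whole. The fingers move at their own pace and stop on an object; "force" is the grip in N (left out, the last holds). Time passes only in rows, so rows that repeat a pose let the fingers close. It gives the time, the measured TCP pose, the force and the opening at its end, in the units of the state.
- sensors.get_obs(): the state, without advancing time (a new reading comes with each control period).
- imaging.camera(name): name is "side" or "top"; returns a dict with "pixels" (420x560x3 uint8, blue, green, red), "z_map" (420x560 float32, m along the optical axis (not along the pixel's ray), 0 where there is no reading), "camera_matrix" (3x3 intrinsics, pixels), "world_from_camera" (4x4, takes a point from camera to world coordinates). Camera axes: x right, y up, looking along -z (the intrinsics and any distortion apply to the point x, -y, -z); pixel columns grow to the right and rows downward; lengths in m; the calibration is good to about 2 mm. A picture is of the moment at which its call begins.
- bot.job_done(): hands the job in, once; it reports no verdict.
Trained networks look in the newest picture that a camera, given by its name, has taken for a name from the list of things; names that differ only in an ending like _2 or _b are one class to them, and where a whole thing is asked for, a point or a joint stands for the part that bears it (a point fixed in the world has none). Each returns a list of dicts, best first, with "conf" (0 to 1); they miss things now and then, are a little off and sometimes report something else, mostly with a low value. They report only what shows in the picture. A call takes as long as a camera call. They do not tell look-alikes from the thing itself.
- models.search_frame(thing, camera): "extent" ([centre column, centre row, width, height] in pixels, round what is visible of it).
- models.spot_point(thing, camera): "location" ([column, row] in pixels: a listed point, or the origin of a listed thing).
The state is a dict: "time": time; "q": joint angles; "qd": joint speeds; "joint_efforts": joint torques, N m; "ee_pos": TCP position; "tcp_rot": TCP orientation; "wrist_force": force on the tool from outside, world axes, zero at the start; "torque": the same for the moment, N m; "opening": finger opening in m.
Only numpy, scipy, OpenCV 4.12 (cv2) and the standard library are available. Lean on these libraries where they do the work, as an engineer would, in place of code of your own. Each camera call takes 0.05 s, during which the arm holds its last target.

## Working session

There is one attempt and no reset: what is moved stays moved. The work goes in short steps, Python scripts to look and compute and a tool call to move; the robot and the scene stay as the last step left them, time stands still between calls to the robot, and variables do not carry over. Pictures are saved under pics/ and viewed, and the job is handed in when it is done.

Besides the shell and the picture viewer there is one more tool, called as a command line: name --argument value ..., lists and objects as JSON in quotes. arm_command: Moves the arm, as the interface text tells. Its arguments: {"type":"object","properties":{"rows":{"type":"array","items":{"type":"number"}},"force":{"type":"number"}},"required":["rows"]}

```bash
ls; mkdir -p pics; python3 - <<'E'
from workcell import sensors, imaging, bot, models
import cv2
o=sensors.get_obs();print(o)
for n in("top","side"):
    c=imaging.camera(n);cv2.imwrite(f"pics/{n}0.png",c["pixels"]);print(n,c["camera_matrix"],c["world_from_camera"])
    for t in("rum","crate","cradle","mixer","flask","opener","scoop"):
        print(t,[(d["extent"],d["conf"]) for d in models.search_frame(t,n)][:3],[(d["location"],d["conf"]) for d in models.spot_point(t,n)][:3])
E
```

```text
pics
{'time': 0.0, 'q': array([-6.70370754e+01,  5.01049009e+00,  1.00314363e+01,  9.50996558e+01,
        1.47417190e-03,  9.00001454e+01]), 'qd': array([ 0.0732168 ,  0.02892229,  0.07669368,  0.02224878, -0.02965412,
        0.034255  ]), 'joint_efforts': array([-1.11119720e-03, -5.20384741e+01,  4.64808118e+01,  1.63058803e-02,
       -7.17240232e-05,  1.01935953e-05]), 'ee_pos': array([ 0.21452118, -0.50627685,  0.30316183]), 'tcp_rot': array([-8.99985260e+01,  7.87096404e-02, -6.70372209e+01]), 'wrist_force': array([ 0.02538908, -0.41438256, -0.34006128]), 'torque': array([-0.01886776,  0.00107725,  0.00182697]), 'opening': 0.08542226601924739}
top [[379.45580234   0.         274.38953029]
 [  0.         379.45580234 211.96743039]
 [  0.           0.           1.        ]] [[-0.0190584   0.99619442 -0.08504975  0.418875  ]
 [-0.99981146 -0.01930553 -0.00208418 -0.03519784]
 [-0.00371818  0.08499399  0.99637453  1.1081261 ]
 [ 0.          0.          0.          1.        ]]
rum [([418.0, 225.3, 32.8, 19.8], 0.95), ([376.4, 206.6, 23.4, 24.1], 0.61)] [([368.7, 209.9], 0.96), ([4
[... 821 characters left out ...]
[ 0.01581417  0.76123675  0.64828121  0.81551977]
 [ 0.          0.          0.          1.        ]]
rum [([311.6, 163.7, 20.4, 27.4], 0.81), ([340.2, 153.4, 17.8, 29.0], 0.63)] [([332.0, 182.3], 0.82)]
crate [([312.9, 179.9, 81.8, 58.4], 0.64)] [([307.0, 195.0], 0.88)]
cradle [([225.7, 328.8, 63.7, 94.9], 0.81), ([343.0, 383.2, 49.3, 72.8], 0.77)] [([344.2, 397.8], 0.73), ([226.5, 326.4], 0.71)]
mixer [([287.6, 158.0, 19.3, 27.2], 0.81), ([312.2, 161.9, 17.8, 22.8], 0.19)] []
flask [([337.0, 172.8, 16.6, 24.2], 0.63)] []
opener [([319.9, 264.7, 32.7, 26.2], 0.9), ([312.2, 162.9, 16.8, 29.5], 0.25)] [([317.0, 267.0], 0.86)]
scoop [([177.1, 233.1, 56.7, 49.5], 0.89)] [([177.5, 237.0], 0.63)]
```

```bash
python3 - <<'E'
import cv2
a=cv2.imread("pics/top0.png");b=cv2.imread("pics/side0.png")
cv2.imwrite("pics/t1.png",cv2.resize(a[100:370,100:460],None,fx=2.2,fy=2.2,interpolation=cv2.INTER_CUBIC))
cv2.imwrite("pics/s1.png",cv2.resize(b[120:420,130:430],None,fx=2,fy=2,interpolation=cv2.INTER_CUBIC))
E
```

```text
(no output)
```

View pics/t1.png

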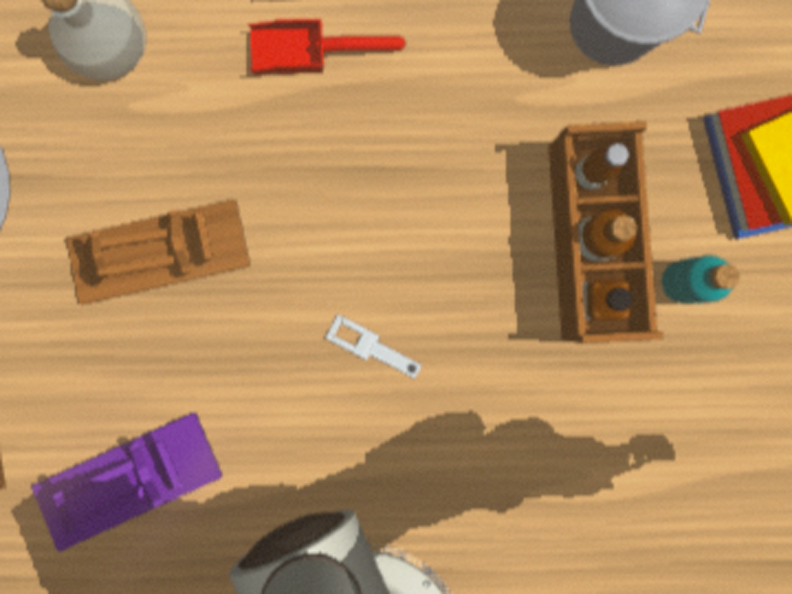

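View pics/s1.png

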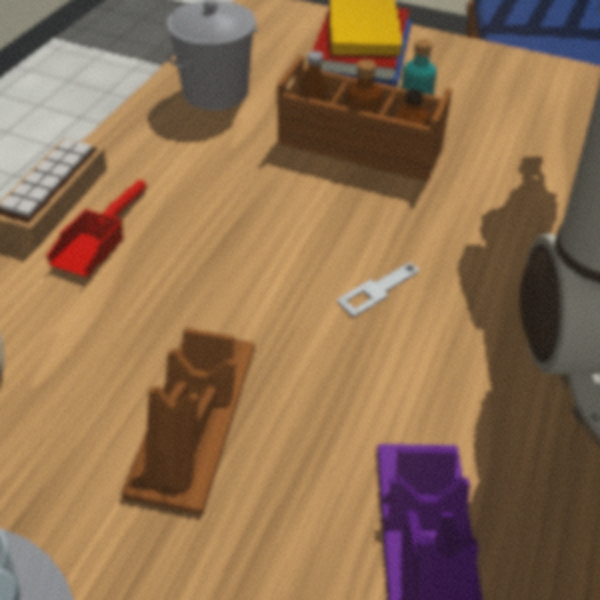

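The rum bottle (cork) is in the middle compartment, with the cork near top pixel (383,204). The teak cradle is at about (172,214). The purple cradle and turquoise bottle are the decoys. Next I'll measure with depth.

```bash
cat > h.py <<'E'
import numpy as np, cv2
from workcell import sensors, imaging, bot, models
def cloud(c):
    K=c["camera_matrix"];z=c["z_map"];v,u=np.mgrid[:z.shape[0],:z.shape[1]]
    x=(u-K[0,2])/K[0,0]*z;y=(v-K[1,2])/K[1,1]*z
    P=np.stack([x,-y,-z],-1)
    W=c["world_from_camera"];P=P@W[:3,:3].T+W[:3,3];P[z<=0]=np.nan
    return P
def proj(c,p):
    W=np.linalg.inv(c["world_from_camera"]);p=W[:3,:3]@np.array(p)+W[:3,3];K=c["camera_matrix"]
    return K[0,0]*p[0]/-p[2]+K[0,2],K[1,1]*-p[1]/-p[2]+K[1,2]
E
python3 - <<'E'
from h import *
np.set_printoptions(precision=4,suppress=True,linewidth=200)
c=imaging.camera("top");P=cloud(c);s=imaging.camera("side");S=cloud(s)
np.save("P.npy",P);np.save("S.npy",S)
H=P[...,2]
print("table",np.nanmedian(H[230:300,330:350]),np.nanmedian(S[330:400,280:300,2]) )
# crate
sub=P[150:265,340:410].reshape(-1,3)
for lo,hi in((.09,.105),(.112,.125)):
    m=(sub[:,2]>lo)&(sub[:,2]<hi);q=sub[m];r=cv2.minAreaRect((q[:,:2]*1000).astype(np.float32));print("crate",lo,r,m.sum())
# cork
q=P[195:214,374:396].reshape(-1,3);q=q[q[:,2]>.145];print("cork",len(q),q.mean(0),q.min(0),q.max(0))
q=P[160:182,365:390].reshape(-1,3);q=q[q[:,2]>.135];print("mixer",len(q),q.mean(0) if len(q) else 0)
# cradle: 
q=P[185:245,125:220].reshape(-1,3);q=q[np.isfinite(q[:,0])]
for lo,hi in((.006,.2),(.006,.018),(.06,.2),(.095,.2)):
    m=(q[:,2]>lo)&(q[:,2]<hi);k=q[m];print("cradle",lo,len(k),cv2.minAreaRect((k[:,:2]*1000).astype(np.float32)),k[:,2].max())
im=np.nan_to_num(H);print((im[190:240:3,130:216:3]*1000).astype(int))
E
```

```text
table -0.0003201982383775892 -0.0002799169088852915
crate 0.09 ((518.37158203125, -307.5212097167969), (260.67266845703125, 97.36775207519531), 1.8210813999176025) 1145
crate 0.112 ((519.2621459960938, -307.49151611328125), (262.75579833984375, 96.04336547851562), 1.77297842502594) 546
cork 115 [ 0.5174 -0.306   0.1585] [ 0.5043 -0.3226  0.1453] [ 0.5303 -0.2929  0.1639]
mixer 88 [ 0.6026 -0.3031  0.155 ]
cradle 0.006 2506 ((518.7709350585938, 263.39727783203125), (149.820068359375, 255.4175262451172), 0.869746744632721) 0.11361186442554305
cradle 0.006 1690 ((518.7709350585938, 263.39727783203125), (149.820068359375, 255.4175262451172), 0.869746744632721) 0.017996983367146058
cradle 0.06 301 ((512.0601196289062, 262.9267578125), (75.61571502685547, 151.0841064453125), 14.276861190795898) 0.11361186442554305
cradle 0.095 93 ((503.6397399902344, 314.33856201171875), (52.35319519042969, 17.537540435791016), 9.91019058227539) 0.11361186442554305
[[  2  -2   0   0   0   4   0   3  -2   1   0  -2   3   2   0   3   2   3  -2  -2   0   0   0   3   0   8   2   3   2]
 [ -2   2   0  -1   0   
[... 1180 characters left out ...]
 13  68 110 104  61  60  50  11  14  13  10  14  11  14  45  49  11  12  12  16   9  -2  -2   1   2   0]
 [  0   2   8  14  57  71  14  12   9  12  11  11  14  13  14  14  11  11  13   9   1   0   0  -1   2   0   0   1   3]
 [  2   3  14  11  12  12  13  12  10  11  14  12  12  10  10   1   1  -2   0   3   0  -5  -1  -3   1   1   1  -2   1]
 [  2   0  11  14  13  11  14  14  13  17  10   1  -2   1   0   4   1   0   0   1  -1   3   1   0  -3  -2   1   0   1]
 [  0   3  11  10  12  14   7   0   1   1   0   0  -1   0   4   0   2  -2   1  -1   0  -2   1  -3   1   2   1  -1  -1]
 [  1   2   1   0   2   2   1   0   0   0   0   6   0   0   3   0  -5   0  -1  -1   0   1   0   1  -1   0  -2   1   0]]
```

```bash
python3 - <<'E'
from h import *
np.set_printoptions(precision=4,suppress=True,linewidth=200)
P=np.load("P.npy");S=np.load("S.npy")
H=np.nan_to_num(P[...,2]).astype(np.float32)
Hm=cv2.medianBlur(H,5)
m=(Hm>.006).astype(np.uint8);m[:, :120]=0;m[:,225:]=0;m[:185]=0;m[245:]=0
n,l,st,_=cv2.connectedComponentsWithStats(m);i=1+np.argmax(st[1:,4]);print(st[i])
mm=(l==i)
q=P[mm];q=q[np.isfinite(q[:,0])]
r=cv2.minAreaRect((q[:,:2]*1000).astype(np.float32));print("plank top",r)
# side
Hs=cv2.medianBlur(np.nan_to_num(S[...,2]).astype(np.float32),5)
m=(Hs>.006).astype(np.uint8);m[:270]=0;m[:,:180]=0;m[:,275:]=0;m[385:]=0
n,l,st,_=cv2.connectedComponentsWithStats(m);i=1+np.argmax(st[1:,4]);print(st[i])
q2=S[l==i];q2=q2[np.isfinite(q2[:,0])&(q2[:,2]>.005)]
print("side",cv2.minAreaRect((q2[:,:2]*1000).astype(np.float32)))
# post: points >.085 
for Q,nm in((q,"top"),(q2,"side")):
    k=Q[(Q[:,2]>.08)];print(nm,"post",len(k),cv2.minAreaRect((k[:,:2]*1000).astype(np.float32)),k[:,2].max())
c=imaging.camera("top");P=cloud(c);
for t in("cradle_foot","cradle_neck","rum_neck","opener","scoop"):
    for d in models.spot_point(t,"top")[:2]:
        u,v=d["location"];print(t,d["conf"],u,v)
E
```

```text
[ 131  190   82   48 2499]
plank top ((514.53759765625, 268.859130859375), (94.48870849609375, 233.8275909423828), 11.857341766357422)
[ 191  284   67   92 3598]
side ((508.4938049316406, 266.9306640625), (91.9974136352539, 231.2449493408203), 12.017056465148926)
top post 112 ((503.04925537109375, 317.6117858886719), (52.346351623535156, 24.47332191467285), 10.337810516357422) 0.11361186442554305
side post 379 ((498.3921203613281, 317.59442138671875), (52.95500564575195, 25.890474319458008), 11.194218635559082) 0.11283731486188331
cradle_foot 0.9 188.6 208.8
cradle_foot 0.64 172.7 310.8
cradle_neck 0.95 147.1 212.9
cradle_neck 0.73 128.9 335.2
rum_neck 0.81 382.4 201.7
rum_neck 0.56 428.1 222.7
opener 0.75 265.4 259.2
scoop 0.92 244.0 124.1
scoop 0.69 266.5 258.1
```

```bash
python3 - <<'E'
from h import *
np.set_printoptions(precision=4,suppress=True,linewidth=200)
c=imaging.camera("top")
def ray(c,u,v,z):
    K=c["camera_matrix"];W=c["world_from_camera"];d=W[:3,:3]@np.array([(u-K[0,2])/K[0,0],-(v-K[1,2])/K[1,1],-1]);o=W[:3,3];return o+d*(z-o[2])/d[2]
f=ray(c,188.6,208.8,.06);n=ray(c,147.1,212.9,.111);print(f,n,np.linalg.norm((n-f)[:2]),np.degrees(np.arctan2(*(n-f)[[1,0]])))
print("rumneck",ray(c,382.4,201.7,.131),"opener",ray(c,265.4,259.2,0),ray(c,244,124.1,0))
s=imaging.camera("side")
for t,z in(("cradle_foot",.06),("cradle_neck",.111),("rum_neck",.131)):
    for d in models.spot_point(t,"side")[:2]:
        print(t,d["conf"],d["location"],ray(s,*d["location"],z))
# check robust cork/crate in side
S=cloud(s);P=cloud(c)
H=np.nan_to_num(S[...,2]);k=S[(H>.145)&(S[...,0]>.48)&(S[...,0]<.55)&(S[...,1]>-.34)&(S[...,1]<-.27)];print("cork side",len(k),k.mean(0),k.min(0),k.max(0))
H=np.nan_to_num(P[...,2]);k=P[(H>.156)&(P[...,0]>.48)&(P[...,0]<.55)&(P[...,1]>-.34)&(P[...,1]<-.27)];print("cork top",len(k),k.mean(0),cv2.minEnclosingCircle((k[:,:2]*1000).astype(np.float32)))
# post arms tips: print points z>.1
for nm,C in(("top",P),("side",S)):
    H=np.nan_to_num(C[...,2]);k=C[(H>.1)&(C[...,0]>.45)&(C[...,0]<.57)&(C[...,1]>.25)&(C[...,1]<.37)]
    a=np.radians(102);u=np.array([np.cos(a),np.sin(a)]);w=np.array([-u[1],u[0]])
    rel=(k[:,:2]-[.512,.268]);A=rel@u;B=rel@w
    print(nm,len(k),"along",A.min(),A.max(),A.mean(),"lat",B.min(),B.max(),B.mean(), "lat halves",B[B<0].mean(),B[B>0].mean())
    cr=C[(H>.105)&(H<.13)&(C[...,0]>.37)&(C[...,0]<.67)&(C[...,1]>-.37)&(C[...,1]<-.25)];print("crate end boards",cv2.minAreaRect((cr[:,:2]*1000).astype(np.float32)))
E
```

```text
[0.5218 0.205  0.06  ] [0.508  0.3029 0.111 ] 0.09890870158248898 97.99255334574818
rumneck [ 0.5235 -0.3131  0.131 ] opener [ 0.3765 -0.0042  0.    ] [0.7789 0.053  0.    ]
cradle_foot 0.79 [343.8, 347.2] [0.2393 0.2409 0.06  ]
cradle_foot 0.74 [234.6, 286.2] [0.5253 0.1914 0.06  ]
cradle_neck 0.89 [355.8, 392.6] [0.1906 0.3513 0.111 ]
cradle_neck 0.68 [218.0, 315.9] [0.4968 0.3106 0.111 ]
rum_neck 0.79 [309.5, 160.4] [ 0.5195 -0.298   0.131 ]
rum_neck 0.67 [341.1, 146.9] [ 0.453  -0.4187  0.131 ]
cork side 68 [ 0.5113 -0.3033  0.1554] [ 0.4982 -0.323   0.1453] [ 0.5262 -0.2889  0.1627]
cork top 102 [ 0.5177 -0.3072  0.1594] ((518.1602783203125, -307.64605712890625), 14.164373397827148)
top 73 along 0.037928365320062565 0.053141234165838554 0.045326607983249896 lat -0.027379924749933934 0.024469128876849825 -0.0024508396924102305 lat halves -0.016733047846795246 0.014860927767450394
crate end boards ((518.7001342773438, -307.1070556640625), (262.1064147949219, 95.53271484375), 2.1174819469451904)
side 121 along 0.03871251119374656 0.05497866832016192 0.048272909944173305 lat -0.02263693450341449 0.029398568481200545 0.003344015431149929 lat halves -0.014094688547761346 0.0210733644763764
crate end boards ((512.9379272460938, -305.56304931640625), (262.759765625, 99.55284118652344), 0.9573217630386353)
```

```bash
cat >> h.py <<'E'
from scipy.spatial.transform import Rotation as Ro
def state():
    o=sensors.get_obs();R=Ro.from_euler('xyz',o["tcp_rot"],degrees=True).as_matrix();return o,np.array(o["ee_pos"]),R
def frame(jaw,app):
    y=np.array(app,float);y/=np.linalg.norm(y);x=np.array(jaw,float);x-=y*(x@y);x/=np.linalg.norm(x);return np.stack([x,y,np.cross(x,y)],1)
def az(d): return np.array([np.cos(np.radians(d)),np.sin(np.radians(d)),0])
def go(pos,Rt=None,p=None,R=None):
    if p is None: o,p,R=state(); print("t",round(o["time"],2),"p",p.round(4),"rot",np.round(o["tcp_rot"],1),"q",np.round(o["q"],1),"F",np.round(o["wrist_force"],1),"op",round(o["opening"],4))
    d=R.T@(np.array(pos)-p)*100
    r=np.zeros(3) if Rt is None else np.degrees(Ro.from_matrix(R.T@Rt).as_rotvec())
    print("row",d.round(2),r.round(1),"rows>=",max(np.linalg.norm(d)/4.17,np.linalg.norm(r)/7.16).round(1))
E
python3 -c "
from h import *
Rt=frame(az(-88),[0,0,-1])
go([.515,-.306,.27],Rt)
o,p,R=state();go([.515,-.306,.201],Rt,np.array([.515,-.306,.27]),Rt)"
```

```text
t 2.15 p [ 0.2146 -0.5064  0.3039] rot [-90.   0. -67.] q [-67.    5.   10.1  95.1   0.   90. ] F [-0.   0.1 -0.2] op 0.0853
row [-6.73  3.39 35.48] [-0. 21. -0.] rows>= 8.7
row [0.  6.9 0. ] [0. 0. 0.] rows>= 1.7
```

arm_command --rows '[-6.7,3.4,35.5,0,21,0,0.5,-6.7,3.4,35.5,0,21,0,0.5,-6.7,3.4,35.5,0,21,0,0.5,-6.7,3.4,35.5,0,21,0,0.5,-6.7,3.4,35.5,0,21,0,0.5,-6.7,3.4,35.5,0,21,0,0.5,-6.7,3.4,35.5,0,21,0,0.5,-6.7,3.4,35.5,0,21,0,0.5,-6.7,3.4,35.5,0,21,0,0.5,-6.7,3.4,35.5,0,21,0,0.5,-6.7,3.4,35.5,0,21,0,0.5,-6.7,3.4,35.5,0,21,0,0.5]'

```text
time: 3.15
ee_pos: [0.5153, -0.3061, 0.2697]
tcp_rot: [-90.0, 0.0, -88.0]
wrist_force: [-0.6, 0.2, 0.0]
opening: 0.0641
```

```bash
python3 -c "
from h import *
Rt=frame(az(-88),[0,0,-1])
go([.515,-.306,.201],Rt)
c=imaging.camera('top');s=imaging.camera('side')
cv2.imwrite('pics/t2.png',np.hstack([cv2.resize(c['pixels'][140:280,300:440],None,fx=2.8,fy=2.8),cv2.resize(s['pixels'][70:210,240:380],None,fx=2.8,fy=2.8)]))
P=cloud(c);S=cloud(s);np.save('P2.npy',P);np.save('S2.npy',S)
"
```

```text
t 3.15 p [ 0.5153 -0.3061  0.2697] rot [-90.   0. -88.] q [-30.7  11.3  13.3  92.1  -0.  147.3] F [-0.6  0.2  0. ] op 0.0641
row [-0.01  6.87 -0.02] [ 0.  0. -0.] rows>= 1.6
```

View pics/t2.png

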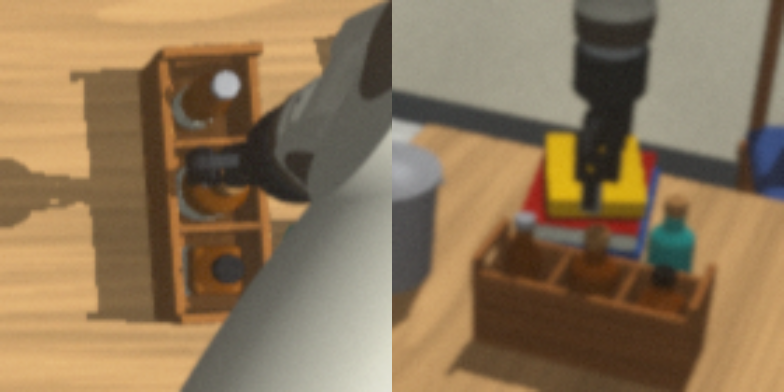

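Gripper is centred over the cork. I'll lower and close.

arm_command --rows '[0,3.5,0,0,0,0,0.5,0,6.9,0,0,0,0,0.5,0,6.9,0,0,0,0,0.5,0,6.9,0,0,0,0,-1,0,6.9,0,0,0,0,-1,0,6.9,0,0,0,0,-1,0,6.9,0,0,0,0,-1,0,6.9,0,0,0,0,-1,0,6.9,0,0,0,0,-1,0,6.9,0,0,0,0,-1]' --force 50

```text
time: 4.08
ee_pos: [0.5161, -0.307, 0.2039]
tcp_rot: [-89.8, -0.2, -88.1]
wrist_force: [-0.9, -2.0, 8.2]
opening: 0.0274
```

arm_command --rows '[0,-0.8,0,0,0,0,-1,0,-1.6,0,0,0,0,-1,0,-2.4,0,0,0,0,-1,0,-2.4,0,0,0,0,-1]'

```text
time: 4.42
ee_pos: [0.5158, -0.3065, 0.2273]
tcp_rot: [-89.9, -0.1, -88.0]
wrist_force: [1.5, 0.6, -2.6]
opening: 0.0276
```

```bash
python3 -c "
from h import *
go([.515,-.306,.201])
c=imaging.camera('top');s=imaging.camera('side')
cv2.imwrite('pics/t3.png',np.hstack([cv2.resize(c['pixels'][140:280,300:440],None,fx=2.8,fy=2.8),cv2.resize(s['pixels'][70:210,240:380],None,fx=2.8,fy=2.8)]))
"
```

```text
t 4.42 p [ 0.5158 -0.3065  0.2273] rot [-89.9  -0.1 -88. ] q [-30.7  10.9   8.1  87.1   0.  147.3] F [ 1.5  0.6 -2.6] op 0.0276
row [-0.05  2.63 -0.09] [0. 0. 0.] rows>= 0.6
```

View pics/t3.png

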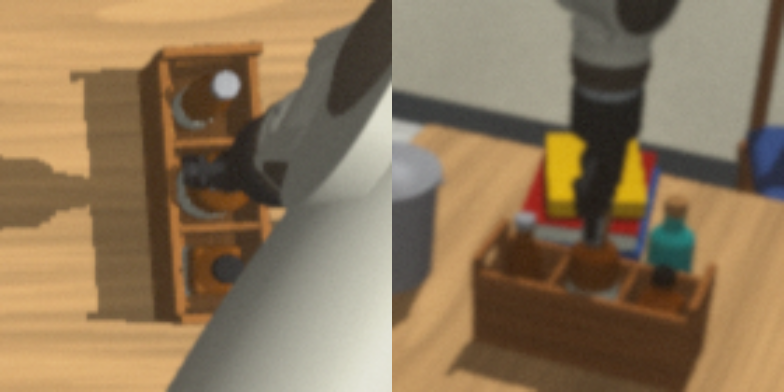

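arm_command --rows '[0,-3,0,0,0,0,-1,0,-6,0,0,0,0,-1,0,-9,0,0,0,0,-1,-2,-11,0.5,0,-5,0,-1,-5,-11,1.3,0,-12,0,-1,-8,-11,2.1,0,-19,0,-1,-11.5,-11,3,0,-26,0,-1,-15,-11,4,0,-33,0,-1,-18.5,-11,4.9,0,-40,0,-1,-22,-11,5.8,0,-47,0,-1,-25.5,-11,6.7,0,-54,0,-1,-28.4,-11,7.5,0,-61,0,-1]'

```text
time: 5.52
ee_pos: [0.5806, -0.0174, 0.3344]
tcp_rot: [-90.0, 0.0, -26.6]
wrist_force: [-0.7, -0.6, -3.1]
opening: 0.0276
```

```bash
python3 -c "
from h import *
go([.58,-.02,.20],frame(az(88),[0,0,-1]))
"
```

```text
t 5.52 p [ 0.5806 -0.0174  0.3344] rot [-90.    0.  -26.6] q [ -1.7  10.2  19.3  99.1   0.  114.9] F [-0.7 -0.6 -3.1] op 0.0276
row [ 0.07 13.44 -0.26] [-1.000e-01 -1.146e+02 -0.000e+00] rows>= 16.0
```

arm_command --rows '[0,1,0,0,-7,0,-1,0,2,0,0,-14,0,-1,0,3,0,0,-21,0,-1,0,4,0,0,-28,0,-1,0,5,0,0,-35,0,-1,0,6,0,0,-42,0,-1,0,7,0,0,-49,0,-1,0,8,0,0,-56,0,-1,0,9,0,0,-63,0,-1,0,10,0,0,-70,0,-1,0,10.5,0,0,-77,0,-1,0,11,0,0,-84,0,-1]'

```text
time: 6.52
ee_pos: [0.5802, -0.0198, 0.2235]
tcp_rot: [-89.9, 0.1, 57.3]
wrist_force: [-0.0, 0.1, -3.5]
opening: 0.0275
```

```bash
python3 -c "
from h import *
go([.58,-.02,.20],frame(az(88),[0,0,-1]))
c=imaging.camera('top');s=imaging.camera('side')
cv2.imwrite('pics/t4.png',np.hstack([cv2.resize(c['pixels'][110:250,210:350],None,fx=2.8,fy=2.8),cv2.resize(s['pixels'][90:300,150:360],None,fx=2.8*140/210,fy=2.8*140/210)]))
np.save('P4.npy',cloud(c));np.save('S4.npy',cloud(s))
S=cloud(s);P=cloud(c)
for n,C in(('s',S),('t',P)):
    m=(C[...,2]>.01)&(C[...,2]<.15)&(abs(C[...,0]-.58)<.06)&(abs(C[...,1]+.017)<.06);k=C[m];print(n,len(k));
    for lo in np.arange(.01,.15,.01):
        j=k[(k[:,2]>=lo)&(k[:,2]<lo+.01)]
        if len(j)>3: print(round(lo,3),len(j),j[:,0].min().round(4),j[:,0].max().round(4),j[:,1].min().round(4),j[:,1].max().round(4))
"
```

```text
t 6.52 p [ 0.5802 -0.0198  0.2235] rot [-89.9   0.1  57.3] q [-2.   8.4  4.9 86.6  0.  30.7] F [-0.   0.1 -3.5] op 0.0275
row [-0.03  2.35 -0.  ] [ -0.1 -30.7  -0. ] rows>= 4.3
s 750
0.03 51 0.5491 0.6028 -0.0263 0.0115
0.04 55 0.5486 0.6 -0.0275 0.0113
0.05 51 0.5482 0.5981 -0.027 0.0122
0.06 56 0.5476 0.5987 -0.026 0.0123
0.07 55 0.5473 0.5967 -0.0253 0.0129
0.08 56 0.5473 0.5963 -0.0257 0.0125
0.09 62 0.547 0.5963 -0.0277 0.0126
0.1 56 0.5484 0.6035 -0.0272 0.011
0.11 63 0.5483 0.6035 -0.0278 0.0117
0.12 79 0.549 0.6027 -0.0351 0.0129
0.13 131 0.5509 0.6024 -0.0423 0.0087
0.14 33 0.5614 0.5881 -0.0254 -0.0029
t 0
```

View pics/t4.png

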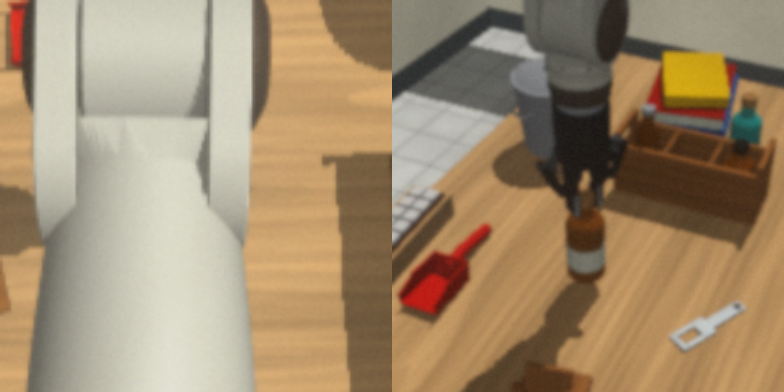

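arm_command --rows '[0,0.4,0,0,-6,0,-1,0,0.8,0,0,-12,0,-1,0,1.2,0,0,-18,0,-1,0,1.6,0,0,-24,0,-1,0,2,0,0,-30.7,0,-1,0,2.3,0,0,-30.7,0,-1,0,2.6,0,0,-30.7,0,-1,0,2.8,0,0,-30.7,0,-1,0,2.9,0,0,-30.7,0,-1,0,2.9,0,0,-30.7,0,-1,0,2.9,0,0,-30.7,0,-1]'

```text
time: 7.53
ee_pos: [0.5806, -0.0198, 0.196]
tcp_rot: [-90.0, 0.0, 87.6]
wrist_force: [0.1, -0.3, -3.7]
opening: 0.0271
```

arm_command --rows '[0,0.1,0,0,0,0,-1,0,0.1,0,0,0,0,-1,0,0.2,0,0,0,0,-1,0,0.2,0,0,0,0,-1,0,0.2,0,0,0,0,-1]'

```text
time: 7.95
ee_pos: [0.5806, -0.0198, 0.194]
tcp_rot: [-90.0, -0.0, 87.7]
wrist_force: [-0.2, -0.1, -2.6]
opening: 0.0271
```

arm_command --rows '[0,0.1,0,0,0,0,-1,0,0.1,0,0,0,0,-1,0,0.1,0,0,0,0,-1]'

```text
time: 8.2
ee_pos: [0.5809, -0.0197, 0.1939]
tcp_rot: [-90.1, -0.0, 87.7]
wrist_force: [-1.0, 0.3, 5.4]
opening: 0.0273
```

Contact with the table. Opening (to about 64 mm) and holding briefly.

arm_command --rows '[0,-0.05,0,0,0,0,0,0,-0.05,0,0,0,0,0.3,0,-0.05,0,0,0,0,0.6,0,-0.05,0,0,0,0,0.6,0,-0.05,0,0,0,0,0.6,0,-0.05,0,0,0,0,0.6]'

```text
time: 8.7
ee_pos: [0.5805, -0.0199, 0.1932]
tcp_rot: [-90.0, 0.0, 87.7]
wrist_force: [0.4, 0.4, 0.2]
opening: 0.0683
```

arm_command --rows '[0,-2,0,0,0,0,0.6,0,-5,0,0,0,0,0.6,0,-8,0,0,0,0,1,0,-8,-5,0,0,0,1,0,-8,-9,0,0,0,1,0,-8,-13,0,0,0,1,0,-8,-17,0,0,0,1,0,-8,-17,0,0,0,1]'

```text
time: 9.37
ee_pos: [0.7532, -0.0269, 0.2704]
tcp_rot: [-89.9, 0.0, 87.7]
wrist_force: [-0.7, 0.9, -1.3]
opening: 0.0854
```

```bash
python3 -c "
from h import *
go([.58,-.02,.20],frame(az(88),[0,0,-1]))
c=imaging.camera('top');s=imaging.camera('side')
cv2.imwrite('pics/t5.png',np.hstack([cv2.resize(c['pixels'][110:320,170:380],None,fx=1.87,fy=1.87),cv2.resize(s['pixels'][90:300,150:360],None,fx=1.87,fy=1.87)]))
S=cloud(s);P=cloud(c);np.save('P5.npy',P);np.save('S5.npy',S)
from scipy.optimize import least_squares
for n,C in(('s',S),('t',P)):
    m=(C[...,2]>.02)&(C[...,2]<.16)&(abs(C[...,0]-.58)<.06)&(abs(C[...,1]+.017)<.06);k=C[m];print(n,len(k),k[:,2].max());
    j=k[(k[:,2]<.095)];
    if len(j)>10:
        f=least_squares(lambda x:np.hypot(j[:,0]-x[0],j[:,1]-x[1])-.029,[.58,-.02],loss='soft_l1',f_scale=.002);print('body',f.x,np.sqrt(np.mean(f.fun**2)))
    j=k[(k[:,2]>.144)];print('corktop',j.mean(0))
"
```

```text
t 9.37 p [ 0.7532 -0.0269  0.2704] rot [-89.9   0.   87.7] q [ -2.   36.7  47.2 100.6  -0.    0.3] F [-0.7  0.9 -1.3] op 0.0854
row [-0.02  7.07 17.32] [-0.1 -0.3 -0. ] rows>= 4.5
s 758 0.15218176479052803
body [ 0.57851386 -0.0181004 ] 0.0012489405997304368
corktop [ 0.57671492 -0.0152874   0.1482385 ]Traceback (most recent call last):
  File "<string>", line 9, in <module>
    m=(C[...,2]>.02)&(C[...,2]<.16)&(abs(C[...,0]-.58)<.06)&(abs(C[...,1]+.017)<.06);k=C[m];print(n,len(k),k[:,2].max());
                                                                                                           ~~~~~~~~~~^^
    return umr_maximum(a, axis, None, out, keepdims, initial, where)
ValueError: zero-size array to reduction operation maximum which has no identity
```

View pics/t5.png

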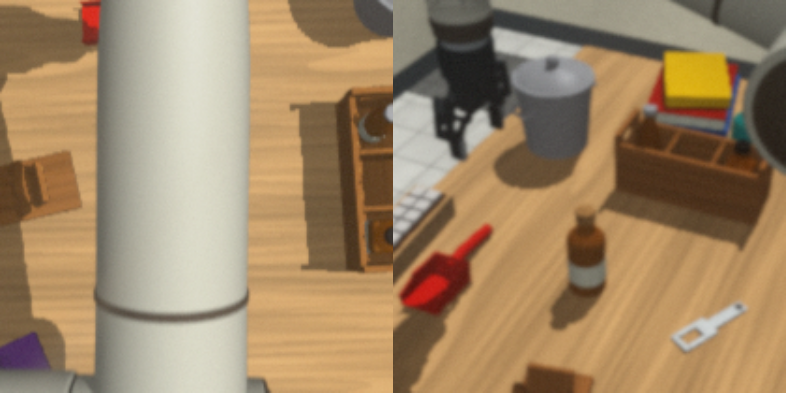

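```bash
python3 -c "
from h import *
a=az(-2)*np.cos(np.radians(25))+np.array([0,0,-np.sin(np.radians(25))])
Rt=frame(az(88),a)
b=np.array([.580,-.0198,.062])
w=np.array([.40,-.0135,.27])
go(w,Rt)
pre=b-.154*a; print(pre)
go(pre,Rt,w,Rt)
"
```

```text
t 9.47 p [ 0.7523 -0.0269  0.2698] rot [-89.8   0.   87.7] q [ -2.   36.5  46.9 100.6  -0.    0.3] F [-0.2  0.7 -0.6] op 0.0858
row [-0.1   0.1  35.25] [-65.2  -0.3  -0.2] rows>= 9.1
[ 0.44051362 -0.01492903  0.12708321]
row [-0.    9.71 11.24] [0. 0. 0.] rows>= 3.6
```

arm_command --rows '[0,-1,3.5,-4,0,0,1,0,-1,7,-10,0,0,1,0,-1,10.5,-16,0,0,1,0,-1,14,-22,0,0,1,0,-1,17.5,-29,0,0,1,0,-1,21,-36,0,0,1,0,-1,24.5,-43,0,0,1,0,-1,28,-50,0,0,1,0,-0.5,31.5,-57,0,0,1,0,0,35.2,-63,0,0,1,0,0,35.2,-65,0,0,1,0,0,35.2,-65,0,0,1]'

```text
time: 10.47
ee_pos: [0.4747, -0.015, 0.283]
tcp_rot: [-140.5, 0.0, 87.6]
wrist_force: [-42.7, 1.3, 34.4]
opening: 0.0856
```

```bash
python3 -c "
from h import *
a=az(-2)*np.cos(np.radians(25))+np.array([0,0,-np.sin(np.radians(25))])
Rt=frame(az(88),a)
b=np.array([.580,-.0198,.062])
go(b-.154*a,Rt)
c=imaging.camera('top');s=imaging.camera('side')
cv2.imwrite('pics/t6.png',np.hstack([cv2.resize(c['pixels'][110:320,170:380],None,fx=1.87,fy=1.87),cv2.resize(s['pixels'][90:300,150:360],None,fx=1.87,fy=1.87)]))
"
```

```text
t 10.47 p [ 0.4747 -0.015   0.283 ] rot [-140.5    0.    87.6] q [ -1.5 -48.6 -44.6  43.5  -0.7   0.5] F [-42.7   1.3  34.4] op 0.0856
row [-0.13  7.28 14.2 ] [-14.5  -0.2  -0.3] rows>= 3.8
```

View pics/t6.png

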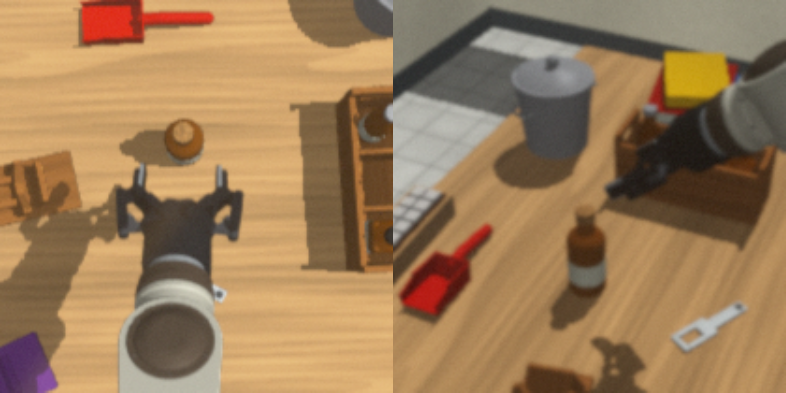

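```bash
cat > fk.py <<'E'
import numpy as np
from scipy.optimize import least_squares
D=np.array([[4.979,10.078,95.1,.5497,.3035],[11.3,13.3,92.1,.5994,.2697],[10.9,8.1,87.1,.6000,.2273],[10.2,19.3,99.1,.5809,.3344],[8.4,4.9,86.6,.5805,.2235],[36.6,47,100.6,.7532,.2700],[-48.6,-44.6,43.5,.475,.283]])
def fk(x,q):
    q2,q3,q4=np.radians(q.T[:3]);r0,z0,l1,l2,L,c1,c2=x
    e=q3-q2+c2;p=q4+q2-q3
    return np.stack([r0+l1*np.sin(q2+c1)+l2*np.cos(e)+L*np.cos(p), z0+l1*np.cos(q2+c1)+l2*np.sin(e)-L*np.sin(p)],-1)
best=None
for s in range(30):
    rng=np.random.default_rng(s)
    x0=np.array([.05,.25,.4,.4,.25,0,0])+rng.normal(size=7)*.15
    f=least_squares(lambda x:np.r_[(fk(x,D[:,:3])-D[:,3:]).ravel()*1000,(x[0])*5,x[5]*5],x0)
    if best is None or f.cost<best.cost: best=f
X=best.x
if __name__=="__main__":
    print(X.round(4),best.cost,((fk(X,D[:,:3])-D[:,3:])*1000).round(1))
E
python3 fk.py
```

```text
[ 0.0025  0.1601  0.4205  0.5179  0.3569 -0.001   0.0697] 0.4114328869807228 [[ 0.2  0.5]
 [-0.5 -0. ]
 [-0.  -0.3]
 [ 0.   0. ]
 [ 0.2  0.2]
 [ 0.  -0.2]
 [ 0.1 -0.1]]
```

```bash
cat >> fk.py <<'E'
def ik(r,z,p):
    def g(q2q3):
        q2,q3=q2q3;return (fk(X,np.array([[q2,q3,p-q2+q3]]))[0]-[r,z])*100
    f=least_squares(g,[0,0],bounds=([-90,-120],[100,100]));q2,q3=f.x
    return np.round([q2,q3,p-q2+q3],1),round(float(np.abs(f.fun).max()),2)
E
python3 - <<'E'
from fk import *
c,s=np.cos,np.sin
for R in(.58,.62,.66,.7):
  for t in(25,30,35,40,45,50):
    T=np.radians(t);out=[]
    for h,back in((.062,.052),(.1,.052),(.14,.052),(.062,.11)):
        out.append(ik(R-back*c(T),h+back*s(T),t))
    print(R,t,[ (list(o[0]),o[1]) for o in out])
E
```

```text
0.58 25 [([np.float64(-33.2), np.float64(-69.5), np.float64(-11.3)], 0.0), ([np.float64(-39.0), np.float64(-67.4), np.float64(-3.4)], 0.0), ([np.float64(-43.1), np.float64(-64.4), np.float64(3.7)], 0.0), ([np.float64(-54.7), np.float64(-74.8), np.float64(4.9)], 0.0)]
0.58 30 [([np.float64(-33.7), np.float64(-65.7), np.float64(-2.0)], 0.0), ([np.float64(-38.1), np.float64(-63.2), np.float64(4.9)], 0.0), ([np.float64(-41.2), np.float64(-60.0), np.float64(11.3)], 0.0), ([np.float64(-51.4), np.float64(-69.6), np.float64(11.9)], 0.0)]
0.58 35 [([np.float64(-32.7), np.float64(-61.5), np.float64(6.2)], 0.0), ([np.float64(-36.2), np.float64(-58.7), np.float64(12.4)], 0.0), ([np.float64(-38.6), np.float64(-55.3), np.float64(18.3)], 0.0), ([np.float64(-47.5), np.float64(-64.2), np.float64(18.3)], 0.0)]
0.58 40 [([np.float64(-30.7), np.float64(-57.0), np.float64(13.7)], 0.0), ([np.float64(-33.4), np.float64(-54.0), np.float64(19.4)], 0.0), ([np.float64(-35.4), np.float64(-50.5), np.float64(24.9)], 0.0), ([np.float64(-43.0), np.float64(-58.7), np.float64(24.3)], 0.0)]
0.58 45 [([np.float64(-27.9
[... 4632 characters left out ...]
oat64(-40.0), np.float64(12.3)], 0.0), ([np.float64(-14.7), np.float64(-37.1), np.float64(17.6)], 0.0), ([np.float64(-19.4), np.float64(-45.5), np.float64(14.0)], 0.0)]
0.7 45 [([np.float64(-7.9), np.float64(-37.7), np.float64(15.2)], 0.0), ([np.float64(-10.3), np.float64(-35.2), np.float64(20.1)], 0.0), ([np.float64(-12.3), np.float64(-32.1), np.float64(25.1)], 0.0), ([np.float64(-16.8), np.float64(-40.0), np.float64(21.8)], 0.0)]
0.7 50 [([np.float64(-5.6), np.float64(-32.7), np.float64(22.9)], 0.0), ([np.float64(-7.7), np.float64(-30.1), np.float64(27.6)], 0.0), ([np.float64(-9.3), np.float64(-26.9), np.float64(32.4)], 0.0), ([np.float64(-13.5), np.float64(-34.2), np.float64(29.3)], 0.0)]
```

```bash
python3 - <<'E'
from fk import *
from h import *
t=33;T=np.radians(t)
for h in(.066,.1,.14,.18,.21):
    print(h,ik(.58-.052*np.cos(T),h+.052*np.sin(T),t))
a=az(-2)*np.cos(T)+np.array([0,0,-np.sin(T)])
Rt=frame(az(88),a)
w=np.array([.580,-.0198,.205])-.052*a;print(w)
go(w,Rt)
E
```

```text
0.066 (array([-33.7, -63. ,   3.8]), 0.0)
0.1 (array([-37. , -60.5,   9.5]), 0.0)
0.14 (array([-39.7, -57.2,  15.6]), 0.0)
0.18 (array([-41.4, -53.4,  20.9]), 0.0)
0.21 (array([-42. , -50.4,  24.6]), 0.0)
[ 0.5364157  -0.018278    0.23332123]
t 10.57 p [ 0.4736 -0.0149  0.2733] rot [-139.7    0.    87.6] q [ -1.5 -48.4 -45.2  43.5  -0.7   0.5] F [-1.3 -0.  -0.6] op 0.0855
row [-0.08  7.38 -1.02] [-7.3 -0.2 -0.3] rows>= 1.8
```

arm_command --rows '[0,2,0,-1,0,0,1,0,4,-0.5,-3,0,0,1,0,6,-1,-5,0,0,1,0,7.4,-1,-7.3,0,0,1,0,7.4,-1,-7.3,0,0,1]'

```text
time: 10.98
ee_pos: [0.5382, -0.0176, 0.2431]
tcp_rot: [-147.8, 0.0, 87.6]
wrist_force: [0.2, -0.1, -1.9]
opening: 0.0854
```

```bash
python3 - <<'E'
from h import *
T=np.radians(33)
a=az(-2)*np.cos(T)+np.array([0,0,-np.sin(T)])
Rt=frame(az(88),a)
for h in(.2,.066):
    go(np.array([.580,-.0198,h])-.052*a,Rt)
E
```

```text
t 10.98 p [ 0.5382 -0.0176  0.2431] rot [-147.8    0.    87.6] q [ -1.6 -42.2 -50.4  24.   -0.6   0.4] F [ 0.2 -0.1 -1.9] op 0.0854
row [-0.08  0.64  1.35] [ 0.8 -0.2 -0.3] rows>= 0.4
t 10.98 p [ 0.5382 -0.0176  0.2431] rot [-147.8    0.    87.6] q [ -1.6 -42.2 -50.4  24.   -0.6   0.4] F [ 0.2 -0.1 -1.9] op 0.0854
row [-0.07  7.78 12.69] [ 0.8 -0.2 -0.3] rows>= 3.6
```

arm_command --rows '[-0.08,2.2,3.7,0.8,0,0,1,-0.08,3.9,6.4,0.8,0,0,1,-0.08,5.5,9,0.8,0,0,1,-0.08,6.8,11.2,0.8,0,0,1,-0.08,7.8,12.7,0.8,0,0,1,-0.08,7.8,12.7,0.8,0,0,1,-0.08,7.8,12.7,0.8,0,0,1]'

```text
time: 11.57
ee_pos: [0.537, -0.0184, 0.0973]
tcp_rot: [-147.0, 0.0, 87.6]
wrist_force: [-0.3, -0.6, 1.2]
opening: 0.085
```

```bash
python3 - <<'E'
from h import *
T=np.radians(33)
a=az(-2)*np.cos(T)+np.array([0,0,-np.sin(T)])
Rt=frame(az(88),a)
go(np.array([.580,-.0198,.066])-.052*a,Rt)
c=imaging.camera('top');s=imaging.camera('side')
cv2.imwrite('pics/t7.png',np.hstack([cv2.resize(c['pixels'][110:250,200:340],None,fx=2.8,fy=2.8),cv2.resize(s['pixels'][120:260,200:340],None,fx=2.8,fy=2.8)]))
E
```

```text
t 11.57 p [ 0.537  -0.0184  0.0973] rot [-147.     0.    87.6] q [ -1.8 -33.9 -62.6   4.3  -0.5   0.3] F [-0.3 -0.6  1.2] op 0.085
row [0.01 0.12 0.28] [ 0.  -0.2 -0.3] rows>= 0.1
```

View pics/t7.png

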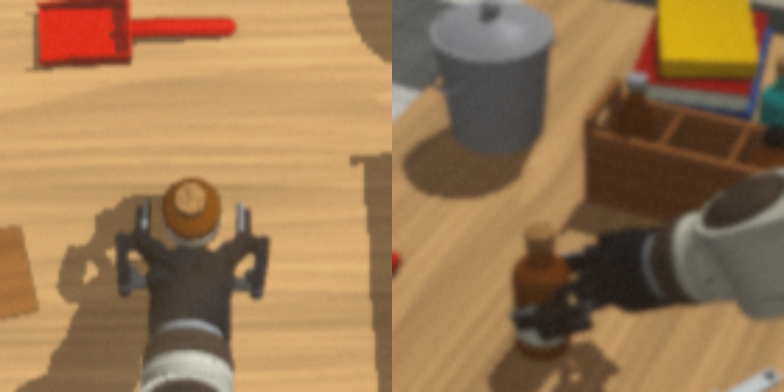

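arm_command --rows '[0,0.1,0.1,0,0,0,-0.2,0,0.1,0.1,0,0,0,-1,0,0.1,0.1,0,0,0,-1,0,0.1,0.1,0,0,0,-1,0,0.1,0.1,0,0,0,-1,0,0.1,0.1,0,0,0,-1,0,0.1,0.1,0,0,0,-1,0,0.1,0.1,0,0,0,-1]' --force 60

```text
time: 12.33
ee_pos: [0.5383, -0.0183, 0.097]
tcp_rot: [-147.2, 0.0, 87.7]
wrist_force: [-2.3, 1.0, 6.5]
opening: 0.0568
```

```bash
python3 - <<'E'
from h import *
go([.54,-.02,.18])
s=imaging.camera('side');S=cloud(s)
cv2.imwrite('pics/t8.png',cv2.resize(s['pixels'][120:260,200:340],None,fx=4,fy=4))
from scipy.optimize import least_squares
C=S;m=(C[...,2]>.02)&(C[...,2]<.16)&(abs(C[...,0]-.58)<.045)&(C[...,1]>-.04)&(C[...,1]<.03);k=C[m]
j=k[k[:,2]>.144];print(j.mean(0));j=k[(k[:,2]>.1)&(k[:,2]<.11)];print(j.mean(0))
E
```

```text
t 12.33 p [ 0.5383 -0.0183  0.097 ] rot [-147.2    0.    87.7] q [ -1.7 -33.6 -62.6   3.8  -0.5   0.3] F [-2.3  1.   6.5] op 0.0568
row [-0.17 -4.34 -7.08] [0. 0. 0.] rows>= 2.0
[ 0.57815525 -0.01707312  0.14847   ]
[ 0.56816644 -0.00619248  0.10521735]
```

View pics/t8.png

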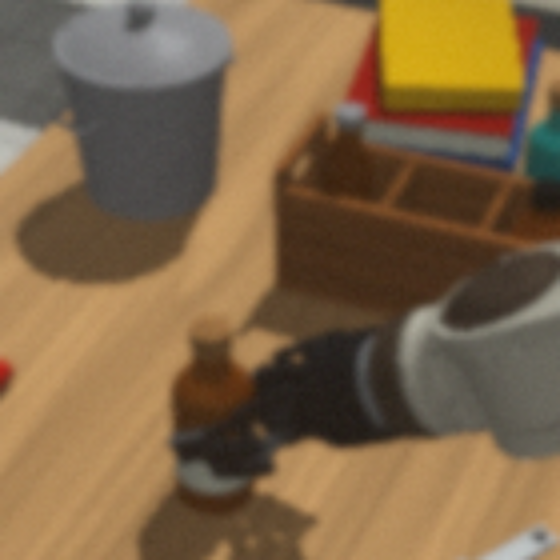

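```bash
cat > plan.py <<'E'
from h import *
p0=np.array([.5383,-.0183,.097]);R0=Ro.from_euler('xyz',[-147.2,0,87.7],degrees=True).as_matrix()
base0=np.array([.580,-.0198,0.]);jaw0=R0[:,0]
def target(base,azd,up=25):
    u=az(azd);b=u*np.cos(np.radians(up))+np.array([0,0,np.sin(np.radians(up))])
    Q=frame(az(azd+90),b)@frame(jaw0,[0,0,1]).T
    return np.array(base)+Q@(p0-base0),Q@R0,b
def inferred(p,R):
    Q=R@R0.T;b=Q[:,2];base=p+Q@(base0-p0);return base,b
CR=np.array([.5115,.268,0]);PH=101.9
foot=CR-.066*az(PH)+[0,0,.06]
neck=foot+.121*(az(PH)*np.cos(np.radians(25))+np.array([0,0,np.sin(np.radians(25))]))
E
python3 - <<'E'
from plan import *
from fk import *
print("foot",foot,"neck",neck)
pA,RA,b=target([0,0,0],-2);pA=np.array([.55,-.019,.29]);go(pA,RA)
pB,RB,b=target(foot+[0,0,.12],PH);print("B",pB,RB[:,1],np.hypot(*pB[:2]));go(pB,RB,pA,RA)
pC,RC,b=target(foot,PH);print("C",pC);go(pC,RC,pB,RB)
print(ik(.55,.29,98),ik(.54,.25,50),ik(.54,.2,33),ik(np.hypot(*pC[:2]),pC[2],90),ik(np.hypot(*pB[:2]),pB[2],90))
E
```

```text
foot [0.52510948 0.20341841 0.06      ] neck [0.50249646 0.31072487 0.11113681]
t 12.38 p [ 0.5383 -0.0183  0.097 ] rot [-147.2    0.    87.7] q [ -1.7 -33.6 -62.6   3.8  -0.5   0.3] F [-3.   1.9  7. ] op 0.0564
row [ -0.03  -9.46 -16.86] [65.  -0.3 -0.2] rows>= 9.1
B [0.51078893 0.27222153 0.25881112] [ 0.02798512 -0.13279891 -0.99074784] 0.5788003863423065
row [28.97  3.76  4.47] [  -0.  -102.9   14.1] rows>= 14.5
C [0.51078893 0.27222153 0.13881112]
row [ 0.   11.89 -1.63] [0. 0. 0.] rows>= 2.9
(array([ 11.6,  15.5, 101.9]), 0.0) (array([-29.9, -34. ,  45.9]), 0.0) (array([-40.3, -53.9,  19.5]), 0.0) (array([ 8.9, -4. , 77.1]), 0.0) (array([ 8.3,  8.6, 90.4]), 0.0)
```

arm_command --rows '[0,-0.8,-1.3,0,0,0,-1,0,-2,-3.4,0,0,0,-1,0,-3.5,-6,4,0,0,-1,0,-5,-8.8,10,0,0,-1,0,-6.3,-11.2,17,0,0,-1,0,-7.3,-13,24,0,0,-1,0,-8.2,-14.6,31,0,0,-1,0,-8.8,-15.8,38,0,0,-1,0,-9.3,-16.5,45,0,0,-1,0,-9.5,-16.9,52,0,0,-1,0,-9.5,-16.9,59,0,0,-1,0,-9.5,-16.9,65,0,0,-1]'

```text
time: 13.38
ee_pos: [0.5499, -0.0189, 0.2889]
tcp_rot: [-81.7, 0.0, 87.6]
wrist_force: [0.8, -0.1, -4.5]
opening: 0.0569
```

```bash
python3 - <<'E'
from plan import *
o,p,R=state();print(inferred(p,R))
pB,RB,b=target(foot+[0,0,.12],PH);go(pB,RB)
s=imaging.camera('side')
cv2.imwrite('pics/t9.png',cv2.resize(s['pixels'][60:260,150:350],None,fx=3,fy=3))
E
```

```text
(array([ 0.47900595, -0.01586674,  0.2106798 ]), array([ 0.90923117, -0.03723099,  0.41462335]))
t 13.38 p [ 0.5499 -0.0189  0.2889] rot [-81.7   0.   87.6] q [ -2.   11.9  15.7 102.1   0.    0.4] F [ 0.8 -0.1 -4.5] op 0.0569
row [28.93  3.7   4.62] [  -0.4 -103.2   14.6] rows>= 14.6
```

View pics/t9.png

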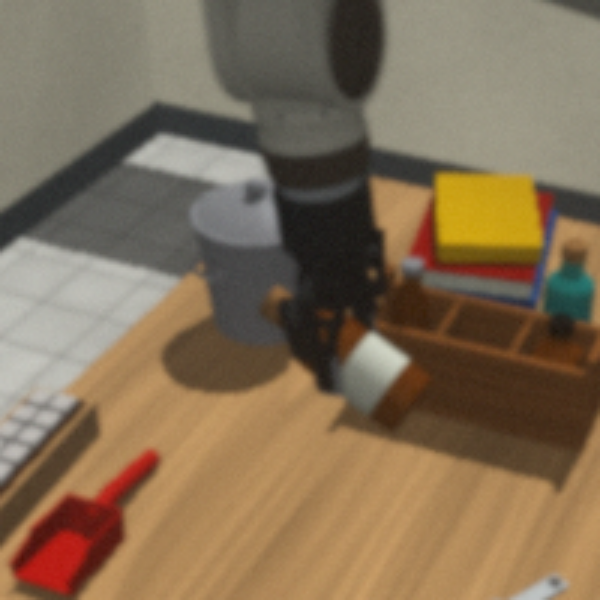

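arm_command --rows '[2,0.2,0.3,0,-7,1,-1,4,0.4,0.6,0,-14,2,-1,6,0.6,1,0,-21,3,-1,8,0.8,1.3,0,-28,4,-1,10,1,1.6,0,-35,5,-1,12,1.2,2,0,-42,6,-1,14,1.4,2.3,0,-49,7,-1,16,1.6,2.6,0,-56,8,-1,18,1.8,3,0,-63,9,-1,20,2,3.3,0,-70,10,-1,22,2.2,3.6,-0.1,-77,11,-1,24,2.4,4,-0.2,-84,12,-1]'

```text
time: 14.43
ee_pos: [0.5162, 0.2237, 0.2697]
tcp_rot: [-82.1, 0.4, 172.8]
wrist_force: [-0.5, -1.0, -4.0]
opening: 0.0563
```

```bash
python3 - <<'E'
from plan import *
o,p,R=state();print(inferred(p,R))
pB,RB,b=target(foot+[0,0,.09],PH);go(pB,RB)
E
```

```text
(array([0.50775889, 0.15368748, 0.19102945]), array([0.11019413, 0.90062846, 0.42038748]))
t 14.43 p [0.5162 0.2237 0.2697] rot [-82.1   0.4 172.8] q [ 26.    9.5  11.   95.5  -6.9 -56.6] F [-0.5 -1.  -4. ] op 0.0563
row [ 1.17  3.38 -5.27] [ -0.2 -18.9   2.2] rows>= 2.7
```

arm_command --rows '[0.4,1,-1.7,0,-6,0.7,-1,0.8,2,-3.4,0,-12,1.4,-1,1.2,3,-5,-0.2,-18.9,2.2,-1,1.2,3.4,-5.3,-0.2,-18.9,2.2,-1,1.2,3.4,-5.3,-0.2,-18.9,2.2,-1,1.2,3.4,-5.3,-0.2,-18.9,2.2,-1]'

```text
time: 14.93
ee_pos: [0.5109, 0.2711, 0.2291]
tcp_rot: [-82.2, -0.1, -168.6]
wrist_force: [-0.4, -0.4, -3.3]
opening: 0.0567
```

```bash
python3 - <<'E'
from plan import *
o,p,R=state();base,b=inferred(p,R);print(base,b,base+.15*b)
pB,RB,bb=target(foot+[0,0,.01],PH);go(pB,RB)
c=imaging.camera('top');s=imaging.camera('side');S=cloud(s);P=cloud(c);np.save('S10.npy',S);np.save('P10.npy',P)
im=s['pixels'].copy();
for q in(base,base+.15*b,foot,neck):
    u,v=proj(s,q);im[int(round(v)),int(round(u))]=(0,255,0)
cv2.imwrite('pics/t10.png',np.hstack([cv2.resize(c['pixels'][140:280,100:240],None,fx=2.8,fy=2.8),cv2.resize(im[230:370,160:300],None,fx=2.8,fy=2.8,interpolation=0)]))
E
```

```text
[0.52444886 0.20213845 0.15035753] [-0.17800048  0.88889131  0.42212328] [0.49774879 0.33547215 0.21367602]
t 14.93 p [0.5109 0.2711 0.2291] rot [-8.220e+01 -1.000e-01 -1.686e+02] q [ 30.6  10.2   7.4  89.8  -7.4 -70.6] F [-0.4 -0.4 -3.3] op 0.0567
row [-0.03  7.94 -1.2 ] [-0.  -0.5  0.2] rows>= 1.9
```

View pics/t10.png

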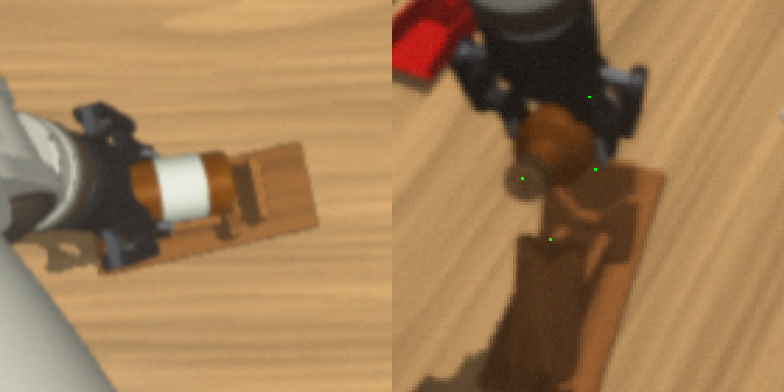

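```bash
python3 - <<'E'
from plan import *
from scipy.optimize import least_squares
base=np.array([.52445,.20214,.15036]);b=np.array([-.178,.8889,.4221]);b/=np.linalg.norm(b)
P=np.load('P10.npy');S=np.load('S10.npy')
u=az(PH);w=np.array([-u[1],u[0],0]);n=np.cross(b,w)*-1
n=np.cross(w,b); 
for nm,C in(('top',P),('side',S)):
    k=C.reshape(-1,3);k=k[np.isfinite(k[:,0])];r=k-base;s=r@b;A=r@w;B=r@n
    sel=(np.hypot(A,B)<.036)&(np.hypot(A,B)>.02)
    sel&=((s>.0)&(s<.042)) if nm=='top' else ((s>.098)&(s<.098))|((s>.134)&(s<.15))
    if nm=='side': 
        sel=(np.hypot(A,B)<.022)&(s>.134)&(s<.149)&(np.hypot(A,B)>.008); rad=.0145
    else: rad=.029
    f=least_squares(lambda x:np.hypot(A[sel]-x[0],B[sel]-x[1])-rad,[0,0],loss='soft_l1',f_scale=.002)
    print(nm,sel.sum(),"axis offset lat/normal mm",(f.x*1000).round(1))
    z=(np.hypot(A,B)<.02);print("end s extents",np.percentile(s[z&(s>-.02)&(s<.17)],[1,99]) if z.sum() else 0)
# cradle lateral in each camera from initial clouds: plank edges and post
for nm,C in(('top',np.load('P.npy')),('side',np.load('S.npy'))):
    k=C.reshape(-1,3);k=k[np.isfinite(k[:,0])];r=k-CR;s=r@u;A=r@w
    sel=(abs(s)<.13)&(abs(A)<.08)
    s,A,z=s[sel],A[sel],k[sel,2]
    m=(abs(s-.085)<.02)&(z>.006)&(z<.02); print(nm,"plank lat",np.percentile(A[m],[1,50,99])*1000)
    m=(abs(A)<.03)&(z>.006)&(z<.02);print("  plank along",np.percentile(s[m],[.5,99.5])*1000)
    # V-notch bottom: post points near top vs lat
    m=(s>.02)&(s<.075)&(z>.07)
    for lo in range(-28,28,4):
        mm=m&(A*1000>=lo)&(A*1000<lo+4)
        if mm.sum(): print("   post lat",lo,mm.sum(),"zmax",(z[mm].max()*1000).round(0),end=';')
    print()
E
```

```text
top 377 axis offset lat/normal mm [-2.4  2.5]Traceback (most recent call last):
  File "<stdin>", line 16, in <module>
    return _quantile_unchecked(
        a, q, axis, out, overwrite_input, method, keepdims, weights)
    return _ureduce(a,
                    func=_quantile_ureduce_func,
    ...<5 lines>...
                    overwrite_input=overwrite_input,
                    method=method)
    r = func(a, **kwargs)
    result = _quantile(arr,
                       quantiles=q,
    ...<2 lines>...
                       out=out,
                       weights=wgt)
    slices_having_nans = np.isnan(arr[-1, ...])
                                  ~~~^^^^^^^^^
IndexError: index -1 is out of bounds for axis 0 with size 0
```

```bash
python3 - <<'E'
from plan import *
from scipy.optimize import least_squares
base=np.array([.52445,.20214,.15036]);b=np.array([-.178,.8889,.4221]);b/=np.linalg.norm(b)
P=np.load('P10.npy');S=np.load('S10.npy')
u=az(PH);w=np.array([-u[1],u[0],0]);n=np.cross(w,b);print("n",n)
for nm,C in(('top',P),('side',S)):
    k=C.reshape(-1,3);k=k[np.isfinite(k[:,0])];r=k-base;s=r@b;A=r@w;B=r@n
    q=np.hypot(A,B)
    if nm=='side': sel=(q<.022)&(s>.134)&(s<.148)&(q>.008); rad=.0145
    else: sel=(q<.036)&(q>.02)&(s>0)&(s<.042); rad=.029
    f=least_squares(lambda x:np.hypot(A[sel]-x[0],B[sel]-x[1])-rad,[0,0],loss='soft_l1',f_scale=.002)
    print(nm,sel.sum(),"axis offset lat/normal mm",(f.x*1000).round(1))
    e=s[(q<(.026 if nm=='top' else .012))&(s>-.03)&(s<.17)]; print(len(e),e.min() if len(e) else 0,e.max() if len(e) else 0)
    e=s[(q<.034)&(s>-.03)&(s<.06)];print(np.sort(e)[:8])
for nm,C in(('top',np.load('P.npy')),('side',np.load('S.npy'))):
    k=C.reshape(-1,3);k=k[np.isfinite(k[:,0])];r=k-CR;s=r@u;A=r@w
    sel=(abs(s)<.13)&(abs(A)<.08)
    s,A,z=s[sel],A[sel],k[sel,2]
    m=(abs(s-.085)<.02)&(z>.006)&(z<.02); print(nm,"plank lat",(np.percentile(A[m],[1,50,99])*1000).round(1))
    m=(abs(A)<.03)&(z>.006)&(z<.02);print("  plank along",(np.percentile(s[m],[.5,99.5])*1000).round(1))
    m=(s>.02)&(s<.075)&(z>.07)
    for lo in range(-32,32,4):
        mm=m&(A*1000>=lo)&(A*1000<lo+4)
        if mm.sum(): print((lo,mm.sum(),int(z[mm].max()*1000)),end=';')
    print()
E
```

```text
n [-0.08703898  0.41302955 -0.90650297]
top 377 axis offset lat/normal mm [-2.4  2.5]
266 0.001613601825226032 0.08605914759990631
[0.00150093 0.00160591 0.0016136  0.00181907 0.00195894 0.00220646
 0.00229656 0.00236835]
side 58 axis offset lat/normal mm [-0.1  2.8]
182 0.10916873020765429 0.1535818732942085
[0.01966386 0.01990995 0.02004549 0.02229524 0.02291675 0.02371794
 0.02471487 0.02540342]
top plank lat [-46.9  16.1  43.9]
  plank along [-116.3  112.1]
(-32, np.int64(1), 110);(-28, np.int64(7), 109);(-24, np.int64(9), 113);(-20, np.int64(12), 112);(-16, np.int64(9), 107);(-12, np.int64(9), 105);(-8, np.int64(9), 100);(-4, np.int64(8), 99);(0, np.int64(8), 101);(4, np.int64(7), 103);(8, np.int64(8), 108);(12, np.int64(8), 113);(16, np.int64(9), 113);(20, np.int64(14), 110);(24, np.int64(4), 107);
side plank lat [-42.1  10.3  48.6]
  plank along [-110.7  114.8]
(-24, np.int64(34), 110);(-20, np.int64(39), 109);(-16, np.int64(44), 112);(-12, np.int64(43), 108);(-8, np.int64(30), 106);(-4, np.int64(35), 103);(0, np.int64(29), 100);(4, np.int64(29), 99);(8, np.int64(32), 104);(12, np.int64(33), 106);(16, np.int64(37), 110);(20, np.int64(43), 110);(24, np.int64(40), 110);(28, np.int64(28), 112);
```

```bash
cat >> plan.py <<'E'
u=az(PH);w=np.array([-u[1],u[0],0])
tgt=foot+.003*u+.0015*w
E
python3 - <<'E'
from plan import *
for h in(.02,.006):
    pB,RB,bb=target(tgt+[0,0,h],PH);go(pB,RB)
E
```

```text
t 15.03 p [0.5114 0.271  0.2299] rot [-8.220e+01 -1.000e-01 -1.686e+02] q [ 30.6  10.2   7.5  89.9  -7.4 -70.6] F [ 0.3 -0.4 -3.2] op 0.0566
row [ 0.18  6.98 -1.4 ] [-0.  -0.5  0.1] rows>= 1.7
t 15.03 p [0.5114 0.271  0.2299] rot [-8.220e+01 -1.000e-01 -1.686e+02] q [ 30.6  10.2   7.5  89.9  -7.4 -70.6] F [ 0.3 -0.4 -3.2] op 0.0566
row [ 0.18  8.37 -1.59] [-0.  -0.5  0.1] rows>= 2.0
```

arm_command --rows '[0.2,1.8,-0.4,0,-0.5,0,-1,0.2,3.6,-0.8,0,-0.5,0,-1,0.2,5.2,-1.1,0,-0.5,0,-1,0.2,6.3,-1.3,0,-0.5,0,-1,0.2,7,-1.4,0,-0.5,0,-1,0.2,7,-1.4,0,-0.5,0,-1,0.2,7,-1.4,0,-0.5,0,-1]'

```text
time: 15.62
ee_pos: [0.5092, 0.275, 0.1588]
tcp_rot: [-82.2, -0.1, -168.1]
wrist_force: [4.3, -0.5, -2.4]
opening: 0.0565
```

```bash
python3 - <<'E'
from plan import *
pB,RB,bb=target(tgt+[0,0,.004],PH);go(pB,RB)
s=imaging.camera('side');c=imaging.camera('top')
cv2.imwrite('pics/t11.png',np.hstack([cv2.resize(c['pixels'][140:280,100:240],None,fx=2.8,fy=2.8),cv2.resize(s['pixels'][230:370,160:300],None,fx=2.8,fy=2.8)]))
E
```

```text
t 15.62 p [0.5092 0.275  0.1588] rot [-8.220e+01 -1.000e-01 -1.681e+02] q [ 31.1  10.7   0.1  82.1  -7.4 -70.7] F [ 4.3 -0.5 -2.4] op 0.0565
row [ 0.05  1.59 -0.22] [-0.   0.   0.1] rows>= 0.4
```

View pics/t11.png

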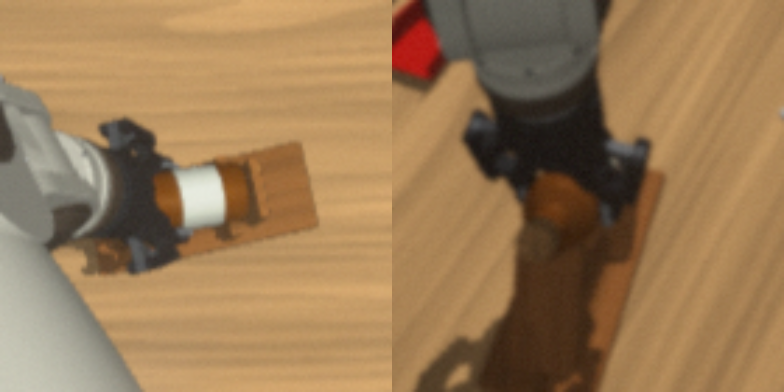

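arm_command --rows '[0,0.4,-0.05,0,0,0,-1,0,0.5,-0.1,0,0,0,-1,0,0.5,-0.1,0,0,0,-1]'

```text
time: 15.97
ee_pos: [0.5095, 0.2753, 0.1553]
tcp_rot: [-82.1, 0.1, -168.1]
wrist_force: [4.3, -7.0, 7.4]
opening: 0.0569
```

```bash
cat >> plan.py <<'E'
bC=u*np.cos(np.radians(25))+np.array([0,0,np.sin(np.radians(25))]);nC=np.cross(w,bC)
def tg(h,d=-.001,l=0.): return target(foot+d*bC-h*nC+l*w,PH)[:2]
E
python3 - <<'E'
from plan import *
o,p,R=state();base,b=inferred(p,R);r=base-foot;print("now d,h,l mm",r@bC*1000,-r@nC*1000,r@w*1000)
pp,RR=tg(.025);go(pp,RR)
q,_=tg(.005);go(q,RR,pp,RR)
print(pp[2])
E
```

```text
now d,h,l mm 9.940510333446895 13.674837033246789 0.541169475418437
t 15.97 p [0.5095 0.2753 0.1553] rot [-8.210e+01  1.000e-01 -1.681e+02] q [ 31.1  10.7  -0.2  81.6  -7.4 -70.7] F [ 4.3 -7.   7.4] op 0.0569
row [-0.07 -0.36  1.54] [-0.1  0.  -0.1] rows>= 0.4
row [ 0.    1.68 -1.08] [0. 0. 0.] rows>= 0.5
0.16104619390316177
```

arm_command --rows '[0,-0.8,0,0,0,0,-1,0,-1.4,0,0,0,0,-1,-0.07,-1.4,0.8,0,0,0,-1,-0.07,-1,1.5,0,0,0,-1,-0.07,-0.4,1.5,0,0,0,-1,-0.07,-0.4,1.5,0,0,0,-1,-0.07,-0.4,1.5,0,0,0,-1]'

```text
time: 16.55
ee_pos: [0.5115, 0.2617, 0.1581]
tcp_rot: [-82.2, -0.3, -168.0]
wrist_force: [-0.2, 0.9, -3.7]
opening: 0.0566
```

```bash
python3 - <<'E'
from plan import *
o,p,R=state();base,b=inferred(p,R);r=base-foot;print("now d,h,l mm",r@bC*1000,-r@nC*1000,r@w*1000)
for h in(.015,.010,.005,.002):
    pp,RR=tg(h);go(pp,RR)
E
```

```text
now d,h,l mm -1.340572387630653 21.90793109683011 1.7824667794681845
t 16.55 p [0.5115 0.2617 0.1581] rot [ -82.2   -0.3 -168. ] q [ 29.8  10.1  -0.6  82.   -7.4 -72. ] F [-0.2  0.9 -3.7] op 0.0566
row [-0.16  0.56 -0.4 ] [-0.   0.1  0.3] rows>= 0.2
t 16.55 p [0.5115 0.2617 0.1581] rot [ -82.2   -0.3 -168. ] q [ 29.8  10.1  -0.6  82.   -7.4 -72. ] F [-0.2  0.9 -3.7] op 0.0566
row [-0.16  0.98 -0.67] [-0.   0.1  0.3] rows>= 0.3
t 16.55 p [0.5115 0.2617 0.1581] rot [ -82.2   -0.3 -168. ] q [ 29.8  10.1  -0.6  82.   -7.4 -72. ] F [-0.2  0.9 -3.7] op 0.0566
row [-0.16  1.4  -0.94] [-0.   0.1  0.3] rows>= 0.4
t 16.55 p [0.5115 0.2617 0.1581] rot [ -82.2   -0.3 -168. ] q [ 29.8  10.1  -0.6  82.   -7.4 -72. ] F [-0.2  0.9 -3.7] op 0.0566
row [-0.16  1.65 -1.1 ] [-0.   0.1  0.3] rows>= 0.5
```

arm_command --rows '[-0.1,0.2,-0.15,0,0.1,0.3,-1,-0.16,0.4,-0.3,0,0.1,0.3,-1,-0.16,0.6,-0.42,0,0.1,0.3,-1,-0.16,0.8,-0.55,0,0.1,0.3,-1,-0.16,0.98,-0.67,0,0.1,0.3,-1,-0.16,0.98,-0.67,0,0.1,0.3,-1]'

```text
time: 17.05
ee_pos: [0.5119, 0.2676, 0.1475]
tcp_rot: [-82.2, 0.1, -168.0]
wrist_force: [0.7, -0.1, -3.5]
opening: 0.0567
```

```bash
python3 - <<'E'
from plan import *
o,p,R=state();base,b=inferred(p,R);r=base-foot;print("now d,h,l mm",r@bC*1000,-r@nC*1000,r@w*1000)
for h in(.005,.002):
    pp,RR=tg(h);go(pp,RR)
E
```

```text
now d,h,l mm -0.6801474724780325 9.974547810901205 -0.32731920035376433
t 17.05 p [0.5119 0.2676 0.1475] rot [-8.22e+01  1.00e-01 -1.68e+02] q [ 30.3  10.5  -1.3  80.6  -7.4 -71.5] F [ 0.7 -0.1 -3.5] op 0.0567
row [ 0.02  0.43 -0.24] [-0.   0.1 -0.1] rows>= 0.1
t 17.05 p [0.5119 0.2676 0.1475] rot [-8.22e+01  1.00e-01 -1.68e+02] q [ 30.3  10.5  -1.3  80.6  -7.4 -71.5] F [ 0.7 -0.1 -3.5] op 0.0567
row [ 0.02  0.68 -0.4 ] [-0.   0.1 -0.1] rows>= 0.2
```

Free at 10 mm above the seat; continuing in small steps.

arm_command --rows '[0,0.15,-0.08,0,0,0,-1,0,0.3,-0.17,0,0,0,-1,0,0.43,-0.24,0,0,0,-1,0,0.43,-0.24,0,0,0,-1,0,0.43,-0.24,0,0,0,-1]'

```text
time: 17.47
ee_pos: [0.5117, 0.2688, 0.1441]
tcp_rot: [-82.1, 0.1, -168.1]
wrist_force: [-4.7, -2.7, 3.5]
opening: 0.0563
```

```bash
python3 - <<'E'
from plan import *
o,p,R=state();base,b=inferred(p,R);r=base-foot;print("now d,h,l mm",r@bC*1000,-r@nC*1000,r@w*1000)
pp,RR=tg(.003);go(pp,RR);print(o["wrist_force"]@u,o["wrist_force"]@w,o["torque"])
s=imaging.camera('side');c=imaging.camera('top');np.save('P12.npy',cloud(c));np.save('S12.npy',cloud(s))
cv2.imwrite('pics/t12.png',np.hstack([cv2.resize(c['pixels'][160:260,120:220],None,fx=4,fy=4),cv2.resize(s['pixels'][260:360,170:270],None,fx=4,fy=4)]))
base0_,b0=base,b
for nm,C in(('top',cloud(c)),('side',cloud(s))):
    from scipy.optimize import least_squares
    n=np.cross(w,b);k=C.reshape(-1,3);k=k[np.isfinite(k[:,0])];r=k-base;ss=r@b;A=r@w;B=r@n;q=np.hypot(A,B)
    if nm=='side': sel=(q<.022)&(ss>.134)&(ss<.148)&(q>.008); rad=.0145
    else: sel=(q<.036)&(q>.02)&(ss>0.01)&(ss<.042)&(B<0); rad=.029
    f=least_squares(lambda x:np.hypot(A[sel]-x[0],B[sel]-x[1])-rad,[0,0],loss='soft_l1',f_scale=.002)
    print(nm,sel.sum(),"axis offset lat/normal mm",(f.x*1000).round(1))
E
```

```text
now d,h,l mm -0.9800950125592007 6.325519346115517 -0.335297985856888
t 17.47 p [0.5117 0.2688 0.1441] rot [-8.210e+01  1.000e-01 -1.681e+02] q [ 30.5  10.6  -1.5  80.2  -7.5 -71.3] F [-4.7 -2.7  3.5] op 0.0563
row [ 0.02  0.27 -0.17] [-0.1  0.  -0.1] rows>= 0.1
-1.6526753779070884 5.121727233961458 [-0.81958813  0.8035469  -0.39372683]
top 242 axis offset lat/normal mm [-2.4  4.4]
side 48 axis offset lat/normal mm [ 1.8 -0.4]
```

View pics/t12.png

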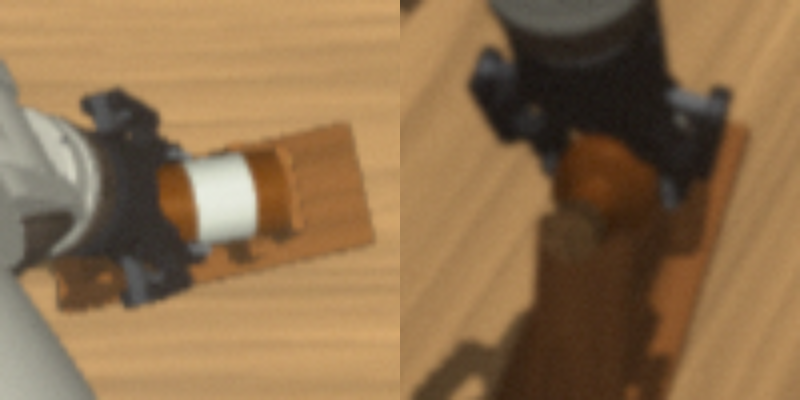

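arm_command --rows '[0.1,-0.1,0.05,0,0,0,-1,0.2,-0.1,0.05,0,0,0,-1,0.2,0,0,0,0,0,-1,0.2,0.1,-0.07,0,0,0,-1,0.2,0.15,-0.1,0,0,0,-1,0.2,0.15,-0.1,0,0,0,-1]'

```text
time: 18.07
ee_pos: [0.5105, 0.2695, 0.1433]
tcp_rot: [-82.1, 0.3, -168.0]
wrist_force: [1.9, -2.5, 8.0]
opening: 0.0572
```

```bash
cat > st.py <<'E'
from plan import *
o,p,R=state();base,b=inferred(p,R);r=base-foot;print("now d,h,l mm",(r@bC*1000).round(1),(-r@nC*1000).round(1),(r@w*1000).round(1))
F=o["wrist_force"];print("F u,w,z",(F@u).round(1),(F@w).round(1),F[2].round(1),"b elev",np.degrees(np.arcsin(b[2])).round(1),"az",np.degrees(np.arctan2(b[1],b[0])).round(1),"M u,w,z",(o["torque"]@u).round(2),(o["torque"]@w).round(2),o["torque"][2].round(2))
E
python3 st.py
```

```text
now d,h,l mm -0.5 5.3 0.4
F u,w,z -2.8 -1.3 8.0 b elev 24.9 az 102.1 M u,w,z -0.24 1.26 0.13
```

arm_command --rows '[0,0.05,-0.1,0.8,0,0,-1,0,0.1,-0.2,1.6,0,0,-1,0,0.15,-0.3,2.5,0,0,-1,0,0.15,-0.3,2.5,0,0,-1,0,0.15,-0.3,2.5,0,0,-1]'

```text
time: 18.48
ee_pos: [0.5098, 0.2729, 0.1414]
tcp_rot: [-79.7, 0.3, -168.0]
wrist_force: [1.1, 0.4, 8.2]
opening: 0.0567
```

```bash
cat > fit.py <<'E'
from st import *
from scipy.optimize import least_squares
s_=imaging.camera('side');c_=imaging.camera('top')
for nm,C in(('top',cloud(c_)),('side',cloud(s_))):
    n=nC;B0=foot;k=C.reshape(-1,3);k=k[np.isfinite(k[:,0])];r=k-foot;ss=r@bC;A=r@w;B=r@n;q=np.hypot(A,B+.003)
    if nm=='side': sel=(q<.022)&(ss>.134)&(ss<.148)&(q>.006); rad=.0145
    else: sel=(q<.038)&(q>.02)&(ss>0.012)&(ss<.04)&(B<-.01); rad=.029
    f=least_squares(lambda x:np.hypot(A[sel]-x[0],B[sel]-x[1])-rad,[0,0],loss='soft_l1',f_scale=.002)
    print(nm,sel.sum(),"axis vs seat: lat, height mm",(f.x*[1000,-1000]).round(1))
    if nm=='side': e=ss[(np.hypot(A,B)<.01)&(ss<.17)&(ss>.13)];print("cork end s",np.percentile(e,[50,98]) if len(e) else None)
E
python3 fit.py
```

```text
now d,h,l mm 0.1 6.3 0.3
F u,w,z 0.1 -1.2 8.2 b elev 22.5 az 102.1 M u,w,z -0.25 0.44 0.06
top 206 axis vs seat: lat, height mm [-2.2  1. ]
side 58 axis vs seat: lat, height mm [2.9 0.4]
cork end s [0.15087777 0.15313104]
```

Both ends now sit within ~1 mm of the seat per the cameras. Releasing.

arm_command --rows '[0,0,0,0,0,0,0.3,0,0,0,0,0,0,0.4,0,0,0,0,0,0,0.6,0,0,0,0,0,0,0.8,0,0,0,0,0,0,0.8,0,0,0,0,0,0,0.8]' --force 20

```text
time: 19.08
ee_pos: [0.509, 0.2722, 0.1397]
tcp_rot: [-79.7, 0.1, -168.0]
wrist_force: [-0.1, 0.7, -0.5]
opening: 0.0769
```

```bash
python3 fit.py; python3 - <<'E'
from h import *
s=imaging.camera('side');c=imaging.camera('top')
cv2.imwrite('pics/t13.png',np.hstack([cv2.resize(c['pixels'][160:260,120:220],None,fx=4,fy=4),cv2.resize(s['pixels'][260:360,170:270],None,fx=4,fy=4)]))
o,p,R=state();print(R[:,1])
E
```

```text
now d,h,l mm -1.1 5.0 1.6
F u,w,z 0.7 -0.0 -0.5 b elev 22.5 az 102.0 M u,w,z 0.06 -0.19 -0.09
top 208 axis vs seat: lat, height mm [-1.9  1. ]
side 54 axis vs seat: lat, height mm [ 2.4 -0.2]
cork end s [0.15062134 0.15240736]
[ 0.0386634  -0.17501319 -0.98380665]
```

View pics/t13.png

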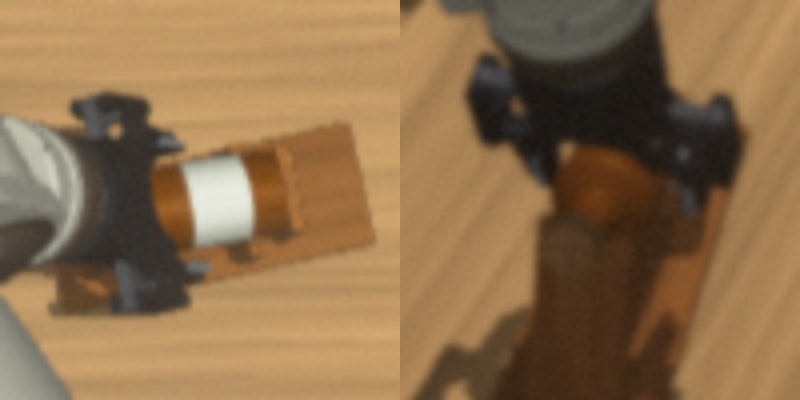

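arm_command --rows '[0,0,0,0,0,0,1,0,0,0,0,0,0,1,0,-1,0,0,0,0,1,0,-3,0,0,0,0,1,0,-6,0,0,0,0,1,0,-9.5,0,0,0,0,1,0,-13,0,0,0,0,1,0,-16,0,0,0,0,1,0,-16,5,0,0,0,1,0,-16,9,0,0,0,1,0,-16,12,0,0,0,1,0,-16,12,0,0,0,1]'

```text
time: 20.28
ee_pos: [0.5281, 0.1802, 0.322]
tcp_rot: [-79.6, 0.3, -168.3]
wrist_force: [-0.3, 0.3, 0.1]
opening: 0.0854
```

```bash
python3 fit.py; python3 - <<'E'
from h import *
s=imaging.camera('side');c=imaging.camera('top')
cv2.imwrite('pics/t14.png',np.hstack([cv2.resize(c['pixels'][90:290,90:290],None,fx=2,fy=2),cv2.resize(s['pixels'][260:360,170:270],None,fx=4,fy=4)]))
cv2.imwrite('pics/t14b.png',c['pixels'])
E
```

```text
now d,h,l mm -9.2 210.0 1.8
F u,w,z 0.4 0.2 0.1 b elev 22.4 az 101.9 M u,w,z 0.05 -0.18 0.01
top 96 axis vs seat: lat, height mm [-2.1  1. ]
side 53 axis vs seat: lat, height mm [ 2.1 -0.3]
cork end s [0.15051776 0.15302875]
```

View pics/t14.png

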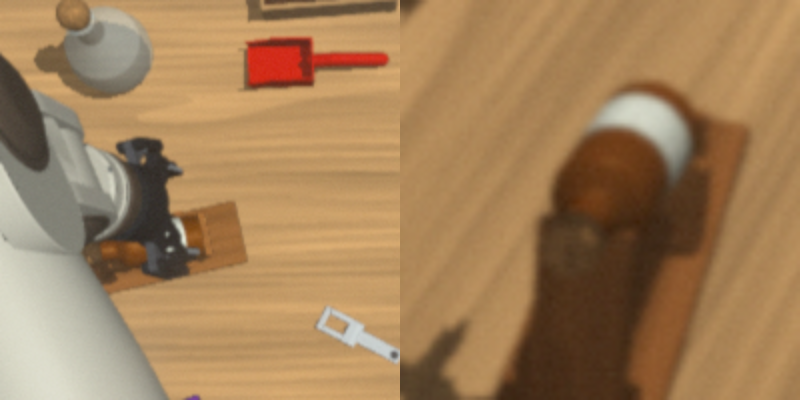

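View pics/t14b.png

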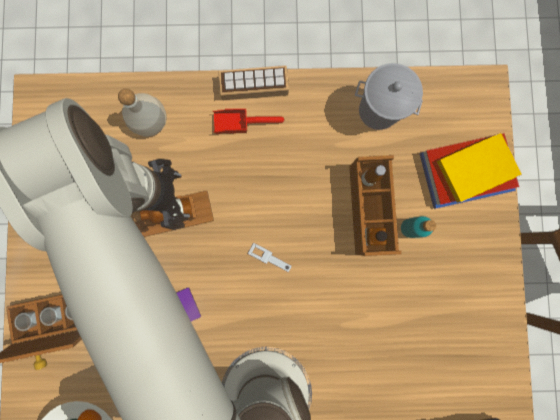

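The bottle lies seated in the cradle, and the arm is clear and still. Handing in.

```bash
python3 - <<'E'
from workcell import bot,sensors
o=sensors.get_obs();print(o["time"],abs(o["qd"]).max(),o["wrist_force"]);print(bot.job_done())
E
```

```text
20.4833 1.0070944482694058 [ 0.3213932  -0.23015591 -0.35320595]
the job is handed in; nothing more can be done
None
```

I moved the rum bottle from the crate to the cradle and handed the job in at about 20.5 s. I saw no sign of a failed check, but the interface gives no verdict.

**What I did:** I lifted the bottle out of the middle compartment by its cork and stood it upright on the bare sideboard, then let go. I took it again by the body with a tilted side grip and laid it in the teak cradle, then released it and backed the arm away.

**Last checks, after backing away:**
- **Height in the cradle:** both cameras put the bottle's axis within about 1 mm of the seated height.
- **Along the slope:** the cork end was about 0.5 to 3 mm up the slope from nominal.
- **Sideways:** the cameras disagree, showing about −2 mm and +2 mm. They disagreed about the cradle itself in the same way, so I put this down to calibration.
- **Touching:** the wrist force was near zero and nothing was gripped.
- **Other things:** the mixer, flask, opener and scoop look unmoved in the last top view. I did not measure them again.

**What went wrong on the way:**
- **First retreat:** after standing the bottle up I backed off in the wrong direction, outward. It touched nothing.
- **Joint limit:** on the way to the second grip, joint 2 briefly reached its lower limit, reading −48.6° against −48.56°. The wrist force peaked at about 55 N there. I then chose a grip angle well inside the range.
- **First lowering:** the bottle's shoulder touched the cradle post lightly, changing the wrist force by about 10 N. I raised it, shifted it and lowered it square to the slope. The wrist readings I took stayed at about 12 N or less above the bottle's weight, against the 60 N limit.

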